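# Line up a loose bearing block with a straightedge and thread the guide rod

### The job

One of the two bearing blocks on the base plate is screwed down tight; the other, on slotted feet, stands proud of it towards the robot. Take the flat steel straightedge, lay it flat on the base plate's front ledge and push it flush against the front ends of both blocks' feet so that the loose block is brought into line with the tight one, and leave it lying there. Then take the guide rod from its wooden rest, thread it through the bushing of one block and on through the other until it stands out on both sides, and finish still gripping the rod there, so that the loose screws can be tightened; leave the other things alone.

Things in the scene. Friction and masses are not known exactly. Their poses are not given: they have to be found in the camera images.
- base_plate: Fixed aluminium plate, 123 x 200 x 10 mm, carrying two grey bearing blocks. Origin at bench level (its underside), straight below the middle of the bore axis; x away from the robot (yaw up to 0.16 rad), y to the left along the bores. It reaches from x = -75 to 48 mm, y = -100 to 100 mm. The blocks stand behind x = -40 mm; the strip x = -75 to -40 mm is the free front ledge.
- ledge (a point): Point on the top of the ledge (10 mm over the bench), axes as the base plate: here, with its length along y, lies the centre of the straightedge's underside when it is flush against both feet (52.5 mm in front of the bore axis). A finger fits between the feet (74 mm free).
- bore_middle (a point): Point half way between the blocks on the bore axis of the tight block, 48 mm over the bench; axes as the base plate, y along the bores. The tight block is centred at y = +50 mm, the loose one at y = -50 mm. With their brass bushes the bores run from y = 35 to 65 mm and from -65 to -35 mm; bore diameter 14.5 mm, no lead-in.
- tight_bore (a point): Middle of the bore of the tight block (the left one, no slots, fixed). Each block: a foot 80 mm long (x = -40 to 40 mm), 26 mm wide in y, its top 20 mm over the bench; above it a web 40 mm long and a round housing of 42 mm diameter about the bore, with a small nipple on top, highest point 76 mm over the bench.
- loose_bore (a point): Middle of the bore of the loose block (the right one, same sizes, slotted feet), on its axis; moves with the block.
- loose_block (a joint): Slide of the loose block along the plate's x, in m: 0 = flush with the tight block, bores in line; negative = proud towards the robot (starts at -0.010 to -0.005); positive = too far. Travel -0.011 to 0.005; friction 5 N, stays where left. The straightedge pushed gently (about 10 N) against both feet brings it into line; a hard push can pivot on the tight foot and drive it too far.
- straightedge: Straightedge: flat bright steel bar, 25 mm wide (its x), 240 mm long (its y), 8 mm thick, about 0.36 kg, with a small hanging hole at one end, lying flat and loose on the bench to the right, its length pointing away from the robot. Origin at the centre of its underside.
- guide_rod: Plain round steel guide rod, 12 mm diameter, 280 mm long, both ends alike with 1.8 mm chamfers, about 0.12 kg. Origin at its middle, on its axis; y along the rod. It lies loose and level in the rest, its axis 34 mm over the bench, roughly parallel to the bores.
- rod_rest: Low wooden rod rest, fixed behind the blocks: strip 34 mm wide, 232 mm long (its y), 8 mm high, with two notched cheeks 16 mm thick at y = -100 and +100 mm, highest point 41 mm over the bench. Between the cheeks the rod is free all round, 20 mm over the strip. Origin on the bench under its middle.
- part_box_1: Small brown cardboard carton, 70 x 52 x 45 mm, standing loose at the front right; a bystander. Origin at the centre of its underside.
- marker_black: White marker with black cap, 130 mm long, 16 mm thick, lying loose at the left; a bystander. Origin at the centre of its underside.
- pencil_short: Short grey and white pencil, 100 mm long, 8 mm thick, lying loose near the front edge; a bystander. Origin at the centre of its underside.
- flux_tin: Round tin with yellow lid, 57 mm diameter, 21 mm high, loose behind the rod rest to the right; a bystander. Origin at the centre of its underside.
- screwdriver_red: Small screwdriver with red handle, 150 mm long, 16 mm thick, lying loose at the front left; a bystander. Origin at the centre of its underside.

How it is judged:
By the outcome, as a careful person would: the job done as asked, in the order asked, and still so for the second after the job is handed in, while the arm keeps its last pose, push and grip.
It also fails if it takes over 64 s, if anything falls off the work surface, if the arm or the gripper's body presses on something with over 40 N, if the wrist force passes 120 N, or if a joint passes its speed limit or range.

### The arm

A 7-joint arm with a two-finger parallel gripper is mounted at the origin on a cart in front of the work surface, level with it; the furniture and walls round the work are solid. World frame = base frame: x ahead of the robot, y to its left, z up, the work surface at z = 0. Lengths are in m, angles in rad, forces in N, time in s.
With the tool pointing down it reaches from about 0.425 to 0.975 m from the base axis. Payload 16.7 kg.
Tool frame: the origin (TCP) lies at the very end of the fingers, on their centre line; the grasp point (between the pads) lies 19 mm behind it; z points along the fingers, y is the line along which they close (so a half turn about z gives the same grasp; the last joint's range is limited). The gripper opens to 85 mm and grips with 20 to 120 N. Pads are 22 mm wide; open, the fingers measure 114 mm over their backs; the gripper's body (76 mm by 85 mm) begins 54 mm behind the grasp point. The pads swing forward as they close: fully open they stand 13 mm farther back than shut.
Start: joints at [-1.496, 0.426, 0.074, 1.606, -0.034, 1.111, -0.067], TCP at [0.15, 0.658, 0.231] pointing down, gripper open.
Joint ranges: [-2.85, 2.85], [-0.5, 2.14], [-1.23, 1.37], [0.21, 2.46], [-1.02, 4.16], [0.16, 2.05], [-2.73, 2.73]. Speed limits (rad/s): [1.89, 1.89, 2.39, 2.39, 3.01, 3.01, 3.01].

### API

Orientations are given as a unit quaternion [x, y, z, w].
In Python, from rig import status, optics, job_done gives the robot as it stands.
- The arm moves only by the tool move_arm, never from a script. Its argument "plan" is a list of rows, each an object with "travel": the shift along the tool's x, y, z in cm, a list of three; "turn": the turn, a rotation vector about the tool's x, y, z in rad, a list of three; "claw": the finger opening in cm, from 0 to 8.54. In form: [{"travel": [dx, dy, dz], "turn": [rx, ry, rz], "claw": claw}, ...]. A call has 1 to 12 rows; each row shifts and turns the commanded pose from where the row before left it, along the tool's axes as they then stand; what a row does not reach is not made up. A row lasts 1/10 s, in which the tool goes at most 50 mm and 8.59 degrees, less where a joint would pass 70% of its speed; a pose out of reach is approached as far as the arm can. A call with a gripper value outside its range is refused whole. The fingers move at their own pace and stop on an object; the grip force is fixed at half the most. Time passes only in rows, so rows that do not move let the fingers close. It gives the time, the measured TCP pose, the force, the opening and the grip force at its end, in the units of the state.
- status.get_obs(): the state, without advancing time (a new reading comes with each control period).
- optics.camera(name): name is "scene" or "top"; returns the picture (420x560x3 uint8, red, green, blue); there is no depth.
- optics.calibration(name): a dict with "fx", "fy", "cx", "cy" (pixels), "rvec" (rotation vector, rad) and "tvec" (3), from world to camera coordinates, as OpenCV has them. Camera axes: x right, y down, z forward; pixel columns grow to the right and rows downward; lengths in m; the calibration is good to about 2 mm. A picture is of the moment at which its call begins. calibration takes no time and is no camera call.
- job_done(): hands the job in; it is judged then, once.
The state is a dict: "time_s": time; "joint_pos": joint angles; "qvel": joint speeds; "joint_torque": joint torques, N m; "tcp_pos": TCP position; "tool_rot": TCP orientation; "wrist_force": force on the tool from outside, world axes, zero at the start; "moment": the same for the moment, N m; "gripper_width": finger opening in m; "grip_force": force on a finger pad.
Only numpy, scipy, OpenCV 4.12 (cv2) and the standard library are available. Lean on these libraries where they do the work, as an engineer would, in place of code of your own. Each camera call takes 0.05 s, during which the arm holds its last target. There are 200 camera calls.

## Working session

There is one attempt and no reset: what is moved stays moved. The work goes in short steps, Python scripts to look and compute and a tool call to move; the robot and the scene stay as the last step left them, time stands still between calls to the robot, and variables do not carry over. Pictures are saved under pics/ and viewed, at most 10 in all, crops included, and the job is handed in when it is done.

Besides the shell and the picture viewer there is one more tool, called after ">>>" as name(argument=value, ...), one argument or row to a line, values as JSON. move_arm: Moves the arm, as the interface text tells. Its arguments: {"type":"object","properties":{"plan":{"type":"array","items":{"type":"object","properties":{"travel":{"type":"array","items":{"type":"number"}},"turn":{"type":"array","items":{"type":"number"}},"claw":{"type":"number"}}}}},"required":["plan"]}

```bash
ls; mkdir -p pics
python3 - <<'E'
from rig import status, optics
import cv2
for n in("scene","top"):
    im=optics.camera(n); cv2.imwrite(f"pics/{n}0.png",im[:,:,::-1]); print(n,optics.calibration(n))
print(status.get_obs())
E
```

```text
pics
scene {'fx': 441.45029490051587, 'fy': 441.45029490051587, 'cx': 276.2014835836318, 'cy': 208.27632511622164, 'rvec': array([ 1.95680931, -1.70656459,  0.58617327]), 'tvec': array([-0.12984479,  0.50752307,  0.74880451])}
top {'fx': 429.48411923486674, 'fy': 429.48411923486674, 'cx': 275.98711692173197, 'cy': 210.9326453005113, 'rvec': array([ 2.12428932, -2.10579045,  0.18409084]), 'tvec': array([-0.02861524,  0.59841487,  1.13353425])}
{'time_s': 0.1, 'joint_pos': array([-1.49549579,  0.4266879 ,  0.07385879,  1.60653096, -0.03410147,
        1.11080669, -0.06713016]), 'qvel': array([-0.00042795, -0.00176335,  0.00024985, -0.00110562,  0.00202744,
        0.00045814, -0.00018682]), 'joint_torque': array([ 9.53799638e-03, -9.51536393e+01,  3.77199367e+00, -4.64399672e+01,
        1.96880201e-02,  6.63203245e-03, -5.27129419e-05]), 'tcp_pos': array([0.1504123 , 0.65765342, 0.23067381]), 'tool_rot': array([ 1.12197185e-01,  9.93685789e-01, -5.86227735e-04, -2.35176327e-05]), 'wrist_force': array([-0.37150226,  0.33075948,  0.92590951]), 'moment': array([-0.00955069,  0.01406422, -0.00373612]), 'grip_force': 0.0, 'gripper_width': 0.08543423751694039}
```

View pics/top0.png

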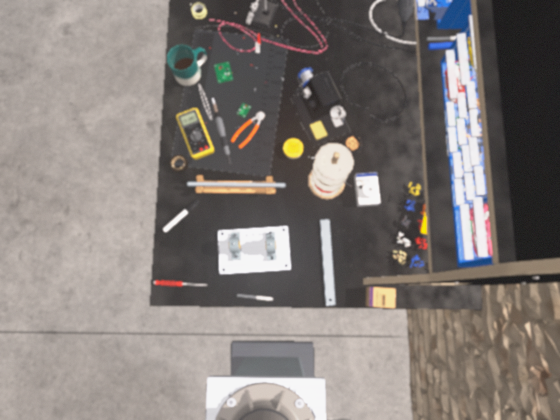

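View pics/scene0.png

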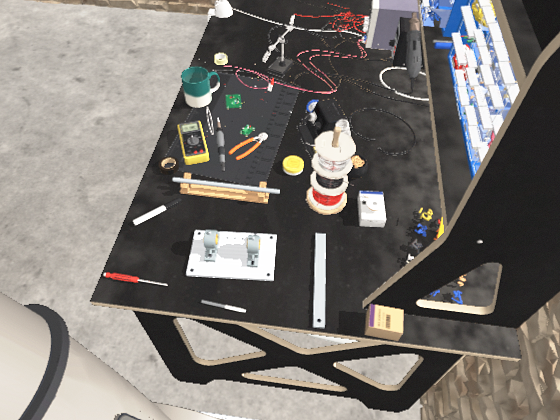

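The top view shows the plate around (254,250), the straightedge around (328,262), the rod in its rest around (237,185), and spools to the right. The scene view shows the plate at (232,255), the straightedge at (320,280) and the rod running from (172,178) to (279,192). I'll zoom in on these.

```bash
cat > h.py <<'E'
import numpy as np, cv2
from rig import status, optics
from scipy.spatial.transform import Rotation as R
def cam(n):
    c=optics.calibration(n); K=np.array([[c['fx'],0,c['cx']],[0,c['fy'],c['cy']],[0,0,1]]); return K,R.from_rotvec(c['rvec']).as_matrix(),c['tvec']
def ray(n,px,z):
    K,M,t=cam(n); C=-M.T@t; px=np.atleast_2d(px).astype(float)
    d=np.c_[px,np.ones(len(px))]@np.linalg.inv(K).T@M; return C+d*((z-C[2])/d[:,2])[:,None]
def proj(n,P):
    K,M,t=cam(n); p=(np.atleast_2d(P)@M.T+t)@K.T; return p[:,:2]/p[:,2:]
def bgr(n): return optics.camera(n)[:,:,::-1].copy()
E
python3 - <<'E'
from h import *
for n in("top","scene"): K,M,t=cam(n); print(n,-M.T@t)
a=cv2.imread("pics/top0.png")[170:310,150:350]; b=cv2.imread("pics/scene0.png")[165:335,160:340]
cv2.imwrite("pics/c1.png",cv2.resize(a,None,fx=4,fy=4,interpolation=cv2.INTER_CUBIC))
cv2.imwrite("pics/c2.png",cv2.resize(b,None,fx=3.5,fy=3.5,interpolation=cv2.INTER_CUBIC))
E
```

```text
top [ 0.37487965 -0.04289335  1.22533444]
scene [-0.03331829 -0.12676112  0.90441641]
```

View pics/c1.png

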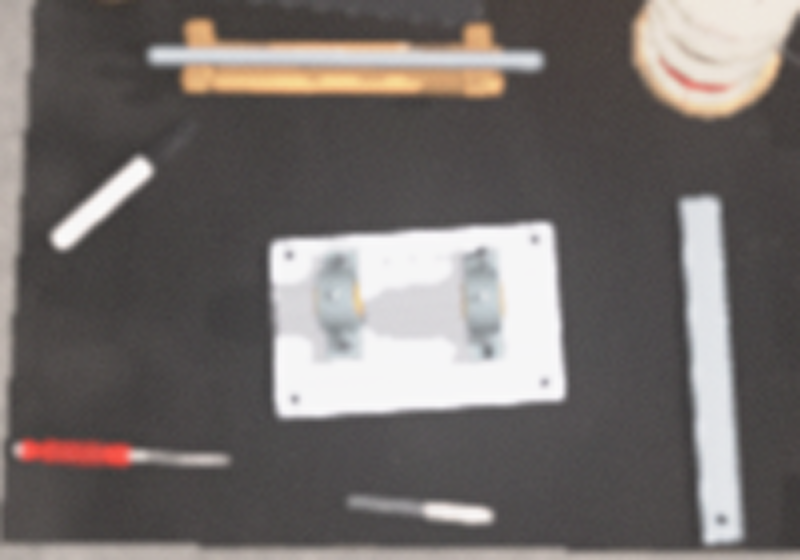

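View pics/c2.png

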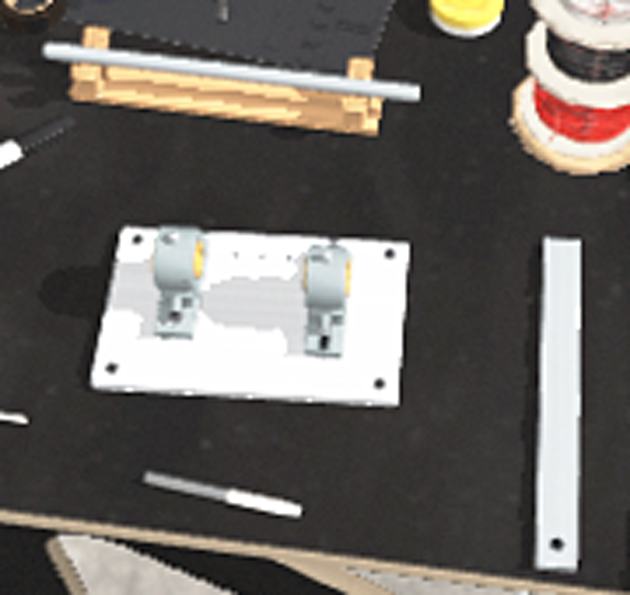

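```bash
cat >> h.py <<'E'
def quad(im,roi,thr,maxsat=60,up=4):
    x0,y0,x1,y1=roi; c=cv2.resize(im[y0:y1,x0:x1],None,fx=up,fy=up,interpolation=cv2.INTER_CUBIC)
    m=((c.min(2)>thr)&(c.max(2).astype(int)-c.min(2)<maxsat)).astype(np.uint8)
    cs,_=cv2.findContours(m,cv2.RETR_EXTERNAL,cv2.CHAIN_APPROX_NONE); k=max(cs,key=cv2.contourArea)
    h=k[:,0].astype(float); box=cv2.boxPoints(cv2.minAreaRect(k))
    _,q=cv2.minEnclosingTriangle(k) if 0 else (0,cv2.approxPolyN(k,4).reshape(-1,2).astype(float))
    L=[]
    for i in range(4):
        a,b=q[i],q[(i+1)%4]; d=(b-a)/np.linalg.norm(b-a); nn=np.array([-d[1],d[0]]); s=(h-a)@d; l=np.linalg.norm(b-a)
        sel=h[(abs((h-a)@nn)<4)&(s>.1*l)&(s<.9*l)]; v=cv2.fitLine(sel.astype(np.float32),cv2.DIST_HUBER,0,.01,.01).ravel()
        L.append(np.cross([v[2],v[3],1],[v[2]+v[0],v[3]+v[1],1]))
    P=np.array([np.cross(L[i-1],L[i]) for i in range(4)]); P=P[:,:2]/P[:,2:]
    return (P+.5)/up-.5+[x0,y0]
E
python3 - <<'E'
from h import *
np.set_printoptions(precision=4,suppress=True)
T=cv2.imread("pics/top0.png");S=cv2.imread("pics/scene0.png")
for n,im,rp,rs,rr in(("top",T,(210,218,300,282),(312,212,345,310),(183,178,290,192)),("scene",S,(180,225,284,285),(305,228,332,332),(168,172,286,198))):
    for nm,roi,z,thr,ms in(("plate",rp,.01,130,60),("edge",rs,.008,110,60),("rod",rr,.034,110,45)):
        try:
            q=quad(im,roi,thr,ms); w=ray(n,q,z)[:,:2]; print(n,nm,'\n',np.c_[q,w],'ctr',w.mean(0), 'len',[np.linalg.norm(w[i]-w[i-1]) for i in range(4)],'ang',[np.arctan2(*(w[i]-w[i-1])[::-1]) for i in range(4)])
        except Exception as e: print(n,nm,e)
# plate screws
    r=rp; u=6; c=cv2.resize(im[r[1]:r[3],r[0]:r[2]],None,fx=u,fy=u,interpolation=cv2.INTER_CUBIC).min(2)
    k,_,st,ce=cv2.connectedComponentsWithStats((c<150).astype(np.uint8))
    for i in range(1,k):
        if 40<st[i,4]<500: p=(ce[i]+.5)/u-.5+[r[0],r[1]]; print('hole',st[i,4],p,ray(n,p,.01)[0,:2])
E
```

```text
top plate 
 [[291.3956 269.9164   0.4394  -0.0676]
 [218.2787 274.6838   0.4242   0.1376]
 [216.9765 229.4609   0.5523   0.1459]
 [288.1558 224.7218   0.5676  -0.0578]] ctr [0.4959 0.0395] len [np.float64(0.1286364058239849), np.float64(0.2056886895776874), np.float64(0.12841180459105803), np.float64(0.2042812783673994)] ang [np.float64(-3.0660624425964014), np.float64(1.6447607505145532), np.float64(0.06457166279495892), np.float64(-1.4957054755712258)]
top edge 
 [[335.8014 305.0316   0.3443  -0.1906]
 [324.9638 306.3767   0.3404  -0.1607]
 [319.0755 218.9212   0.5855  -0.1466]
 [329.7091 217.8303   0.5889  -0.1771]] ctr [ 0.4648 -0.1687] len [np.float64(0.24497374446373366), np.float64(0.03021251626795811), np.float64(0.24554276348654586), np.float64(0.030714692050369422)] ang [np.float64(-3.0862721357755647), np.float64(1.7018651729772964), np.float64(0.05752270091164704), np.float64(-1.4595145429289438)]
top rod 
 [[286.7083 181.375    0.6893  -0.0528]
 [284.8313 187.0062   0.6727  -0.0475]
 [186.5976 185.509    0.6753   0.234 ]
 [186.3212 181.375    0.6875   0.2354]] ctr [0.681
[... 1750 characters left out ...]
5259), np.float64(-3.0198418340773343), np.float64(1.5570389174042045), np.float64(0.19767626205924904)]
hole 163 [198.7541 232.9525] [0.5415 0.1321]
hole 105 [207.0611 232.9452] [0.5443 0.1121]
hole 181 [270.8264 237.0235] [ 0.5542 -0.0435]
hole 105 [249.9675 238.2389] [0.5437 0.006 ]
hole 123 [259.0034 241.8692] [ 0.5364 -0.0173]
hole 66 [246.7374 246.4116] [0.5196 0.0097]
hole 211 [212.8164 250.8961] [0.4961 0.087 ]
hole 228 [255.5643 255.8224] [ 0.4967 -0.0154]
hole 225 [207.5322 260.19  ] [0.4695 0.0937]
hole 445 [252.1212 262.3537] [ 0.4782 -0.0103]
hole 242 [251.7638 265.7245] [ 0.4692 -0.0109]
hole 227 [191.4108 269.6898] [0.4398 0.1246]
hole 210 [267.896  274.1817] [ 0.4525 -0.0511]
```

```bash
cat >> h.py <<'E'
def down(a):  # tool down, tool y axis at world angle a
    y=np.array([np.cos(a),np.sin(a),0]); z=np.array([0,0,-1.]); return R.from_matrix(np.c_[np.cross(y,z),y,z])
def rows(pose,legs):  # legs: (xyz, yaw of tool y, n)
    from scipy.spatial.transform import Slerp
    p,q=pose
    for xyz,a,n in legs:
        p0,q0=p,q; sl=Slerp([0,1],R.concatenate([q0,down(a)]))
        for i in range(1,n+1):
            pt=p0+(np.array(xyz)-p0)*i/n; qt=sl(i/n)
            tr=np.round(q.inv().apply(pt-p)*100,2); tu=np.round((q.inv()*qt).as_rotvec(),3)
            print('{"travel":%s,"turn":%s}'%(list(map(float,tr)),list(map(float,tu)))); p=p+q.apply(tr/100); q=q*R.from_rotvec(tu)
    return p,q
def now():
    o=status.get_obs(); q=R.from_quat(o['tool_rot']); y=q.as_matrix()[:,1]
    print('t',o['time_s'],'p',o['tcp_pos'].round(4),'ya',np.arctan2(y[1],y[0]).round(4),'z',q.as_matrix()[:,2].round(4),'F',o['wrist_force'].round(1),'M',o['moment'].round(2),'w',round(o['gripper_width'],4),'g',round(o['grip_force'],1))
    return o['tcp_pos'],q
E
python3 - <<'E'
from h import *
rows(now(),[((.42,.45,.2),.45,7),((.55,.15,.2),-.3,8),((.4645,-.1686,.12),-1.513,9)])
E
```

```text
t 0.1 p [0.1504 0.6577 0.2307] ya 1.3459 z [-2.0e-04 -1.2e-03 -1.0e+00] F [-0.4  0.3  0.9] M [-0.01  0.01 -0.  ] w 0.0854 g 0.0
{"travel":[-4.42, -2.03, 0.44],"turn":[-0.0, 0.0, 0.128]}
{"travel":[-4.64, -1.46, 0.44],"turn":[-0.0, 0.0, 0.128]}
{"travel":[-4.78, -0.84, 0.44],"turn":[-0.0, 0.0, 0.128]}
{"travel":[-4.86, -0.23, 0.44],"turn":[-0.001, 0.0, 0.128]}
{"travel":[-4.84, 0.39, 0.44],"turn":[0.0, 0.0, 0.128]}
{"travel":[-4.76, 1.0, 0.45],"turn":[0.0, 0.001, 0.128]}
{"travel":[-4.59, 1.61, 0.43],"turn":[0.0, -0.0, 0.128]}
{"travel":[-4.08, -0.17, -0.0],"turn":[-0.0, -0.0, 0.094]}
{"travel":[-4.08, 0.22, -0.0],"turn":[-0.0, -0.0, 0.093]}
{"travel":[-4.05, 0.59, -0.0],"turn":[-0.0, -0.0, 0.094]}
{"travel":[-3.97, 0.97, -0.01],"turn":[-0.0, -0.0, 0.094]}
{"travel":[-3.86, 1.34, 0.0],"turn":[-0.0, -0.0, 0.094]}
{"travel":[-3.72, 1.7, 0.0],"turn":[-0.0, -0.0, 0.093]}
{"travel":[-3.54, 2.03, -0.0],"turn":[-0.0, -0.0, 0.094]}
{"travel":[-3.34, 2.36, -0.0],"turn":[-0.0, -0.0, 0.094]}
{"travel":[-3.66, 0.14, 0.89],"turn":[-0.0, -0.0, 0.135]}
{"travel":[-3.61, 0.63, 0.88],"turn":[-0.0, -0.0, 0.135]}
{"travel":[-3.5, 1.11, 0.89],"turn":[-0.0, -0.0, 0.134]}
{"travel":[-3.31, 1.57, 0.89],"turn":[-0.0, -0.0, 0.135]}
{"travel":[-3.07, 2.0, 0.89],"turn":[-0.0, -0.0, 0.135]}
{"travel":[-2.78, 2.39, 0.88],"turn":[-0.0, 0.0, 0.135]}
{"travel":[-2.42, 2.75, 0.89],"turn":[-0.0, 0.0, 0.134]}
{"travel":[-2.04, 3.05, 0.89],"turn":[-0.0, 0.0, 0.135]}
{"travel":[-1.61, 3.29, 0.89],"turn":[-0.0, 0.0, 0.135]}
```

>>> move_arm(
  plan=[
    {"travel": [-4.4,-2.0,0.4],"turn": [0,0,0.128],"claw": 8.5},
    {"travel": [-4.6,-1.5,0.4],"turn": [0,0,0.128],"claw": 8.5},
    {"travel": [-4.8,-0.8,0.4],"turn": [0,0,0.128],"claw": 8.5},
    {"travel": [-4.9,-0.2,0.4],"turn": [0,0,0.128],"claw": 8.5},
    {"travel": [-4.8,0.4,0.4],"turn": [0,0,0.128],"claw": 8.5},
    {"travel": [-4.8,1.0,0.4],"turn": [0,0,0.128],"claw": 8.5},
    {"travel": [-4.6,1.6,0.4],"turn": [0,0,0.128],"claw": 8.5},
    {"travel": [-4.1,-0.2,0],"turn": [0,0,0.094],"claw": 8.5},
    {"travel": [-4.1,0.2,0],"turn": [0,0,0.094],"claw": 8.5},
    {"travel": [-4.0,0.6,0],"turn": [0,0,0.094],"claw": 8.5},
    {"travel": [-4.0,1.0,0],"turn": [0,0,0.094],"claw": 8.5},
    {"travel": [-3.9,1.3,0],"turn": [0,0,0.094],"claw": 8.5},
  ],
)

```text
time_s: 1.3
tcp_pos: [0.5014, 0.2607, 0.2032]
tool_rot: [0.715, 0.699, -0.0, -0.0]
wrist_force: [0.7, 0.4, 0.3]
gripper_width: 0.0847
grip_force: 0.0
```

Run:
```python
from h import *
rows(now(),[((.4645,-.1686,.12),-1.513,12)])
```

```text
t 1.3 p [0.5014 0.2607 0.2032] ya -0.0238 z [-2.e-04 -0.e+00 -1.e+00] F [0.7 0.4 0.3] M [ 0.05 -0.02 -0.01] w 0.0847 g 0.0
{"travel":[-3.58, -0.22, 0.69],"turn":[-0.0, 0.0, 0.124]}
{"travel":[-3.59, 0.22, 0.7],"turn":[-0.0, 0.0, 0.124]}
{"travel":[-3.53, 0.67, 0.69],"turn":[-0.0, 0.0, 0.124]}
{"travel":[-3.42, 1.09, 0.69],"turn":[-0.0, 0.0, 0.124]}
{"travel":[-3.25, 1.51, 0.7],"turn":[-0.0, 0.0, 0.124]}
{"travel":[-3.05, 1.9, 0.69],"turn":[-0.0, 0.0, 0.125]}
{"travel":[-2.78, 2.27, 0.7],"turn":[-0.0, 0.0, 0.124]}
{"travel":[-2.48, 2.6, 0.69],"turn":[-0.0, 0.0, 0.124]}
{"travel":[-2.15, 2.88, 0.69],"turn":[-0.0, 0.0, 0.124]}
{"travel":[-1.77, 3.12, 0.7],"turn":[-0.0, 0.0, 0.124]}
{"travel":[-1.37, 3.32, 0.69],"turn":[-0.0, 0.0, 0.124]}
{"travel":[-0.95, 3.46, 0.69],"turn":[0.0, 0.0, 0.124]}
```

>>> move_arm(
  plan=[
    {"travel": [-3.6,-0.2,0.6],"turn": [0,0,0.124],"claw": 6},
    {"travel": [-3.6,0.2,0.6],"turn": [0,0,0.124],"claw": 6},
    {"travel": [-3.5,0.7,0.6],"turn": [0,0,0.124],"claw": 6},
    {"travel": [-3.4,1.1,0.6],"turn": [0,0,0.124],"claw": 6},
    {"travel": [-3.3,1.5,0.6],"turn": [0,0,0.124],"claw": 6},
    {"travel": [-3.0,1.9,0.6],"turn": [0,0,0.124],"claw": 6},
    {"travel": [-2.8,2.3,0.6],"turn": [0,0,0.124],"claw": 6},
    {"travel": [-2.5,2.6,0.6],"turn": [0,0,0.124],"claw": 6},
    {"travel": [-2.1,2.9,0.6],"turn": [0,0,0.124],"claw": 6},
    {"travel": [-1.8,3.1,0.6],"turn": [0,0,0.124],"claw": 6},
    {"travel": [-1.0,3.2,0.6],"turn": [0,0,0.124],"claw": 6},
    {"travel": [0,0,0],"turn": [0,0,0.1],"claw": 6},
  ],
)

```text
time_s: 2.5
tcp_pos: [0.4717, -0.1336, 0.137]
tool_rot: [0.999, 0.038, -0.0, 0.001]
wrist_force: [0.3, 1.7, -0.1]
gripper_width: 0.0604
grip_force: 0.0
```

Run:
```python
from h import *
rows(now(),[((.4645,-.1686,.03),-1.513,4),((.4645,-.1686,.003),-1.513,1)])
im=bgr("scene"); cv2.imwrite("pics/s1.png",im)
```

```text
t 2.5 p [ 0.4717 -0.1336  0.137 ] ya -1.4945 z [-3.0e-04 -1.5e-03 -1.0e+00] F [ 0.3  1.7 -0.1] M [ 0.06  0.   -0.01] w 0.0604 g 0.0
{"travel":[-0.24, 0.86, 2.68],"turn":[0.0, 0.0, 0.005]}
{"travel":[-0.25, 0.85, 2.67],"turn":[0.001, 0.0, 0.004]}
{"travel":[-0.23, 0.86, 2.68],"turn":[0.0, 0.0, 0.005]}
{"travel":[-0.24, 0.86, 2.68],"turn":[0.0, 0.0, 0.005]}
{"travel":[0.01, 0.0, 2.7],"turn":[0.0, 0.0, -0.0]}
```

>>> move_arm(
  plan=[
    {"travel": [-0.5,1.7,3],"turn": [0,0,0.01],"claw": 5},
    {"travel": [-0.5,1.7,3],"turn": [0,0,0.01],"claw": 5},
    {"travel": [0,0,3],"turn": [0,0,0],"claw": 5},
    {"travel": [0,0,0],"turn": [0,0,0],"claw": 5},
    {"travel": [0,0,0],"turn": [0,0,0],"claw": 5},
  ],
)

```text
time_s: 3.05
tcp_pos: [0.4654, -0.1638, 0.0477]
tool_rot: [0.999, 0.034, -0.001, -0.0]
wrist_force: [0.0, -0.5, 0.5]
gripper_width: 0.0503
grip_force: 0.0
```

Run:
```python
from h import *
rows(now(),[((.4645,-.1686,.003),-1.513,3)])
im=bgr("scene")[200:350,240:400]; cv2.imwrite("pics/s1.png",cv2.resize(im,None,fx=4,fy=4))
```

```text
t 3.05 p [ 0.4654 -0.1638  0.0477] ya -1.5029 z [-1.1e-03  1.0e-04 -1.0e+00] F [ 0.  -0.5  0.5] M [-0.02  0.02 -0.02] w 0.0503 g 0.0
{"travel":[-0.04, 0.16, 1.49],"turn":[-0.0, 0.0, 0.003]}
{"travel":[-0.03, 0.15, 1.49],"turn":[-0.0, 0.001, 0.004]}
{"travel":[-0.04, 0.16, 1.49],"turn":[-0.0, 0.0, 0.003]}
```

View pics/s1.png

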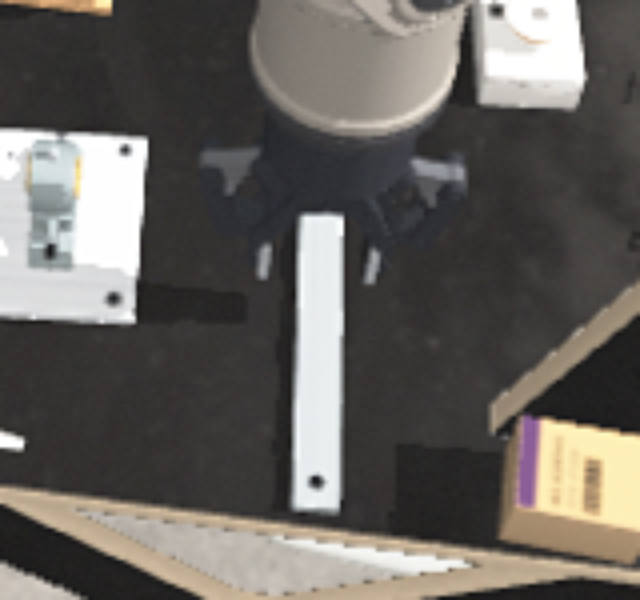

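The fingertips, at crop (263,268) and (371,275), straddle the bar, which spans 295–345. I'll lower and grip.

>>> move_arm(
  plan=[
    {"travel": [-0.05,0.2,1.5],"turn": [0,0,0.005],"claw": 5},
    {"travel": [-0.05,0.2,1.5],"turn": [0,0,0.005],"claw": 5},
    {"travel": [0,0.1,1.5],"turn": [0,0,0],"claw": 5},
    {"travel": [0,0,0],"turn": [0,0,0],"claw": 4},
    {"travel": [0,0,0],"turn": [0,0,0],"claw": 2},
    {"travel": [0,0,0],"turn": [0,0,0],"claw": 1},
    {"travel": [0,0,0],"turn": [0,0,0],"claw": 1},
    {"travel": [0,0,0],"turn": [0,0,0],"claw": 1},
    {"travel": [0,0,-1],"turn": [0,0,0],"claw": 1},
    {"travel": [0,0,-2],"turn": [0,0,0],"claw": 1},
    {"travel": [0,0,0],"turn": [0,0,0],"claw": 1},
  ],
)

```text
time_s: 4.2
tcp_pos: [0.4661, -0.1692, 0.0349]
tool_rot: [1.0, 0.029, 0.002, 0.0]
wrist_force: [0.6, 0.1, -3.4]
gripper_width: 0.0223
grip_force: 59.5
```

Run:
```python
from h import *
now()
im=bgr("scene"); cv2.imwrite("pics/s2.png",cv2.resize(im[200:350,240:400],None,fx=4,fy=4))
```

```text
t 4.2 p [ 0.4661 -0.1692  0.0349] ya -1.5137 z [ 3.3e-03 -3.0e-04 -1.0e+00] F [ 0.6  0.1 -3.4] M [ 0.02  0.   -0.01] w 0.0223 g 59.5
```

View pics/s2.png

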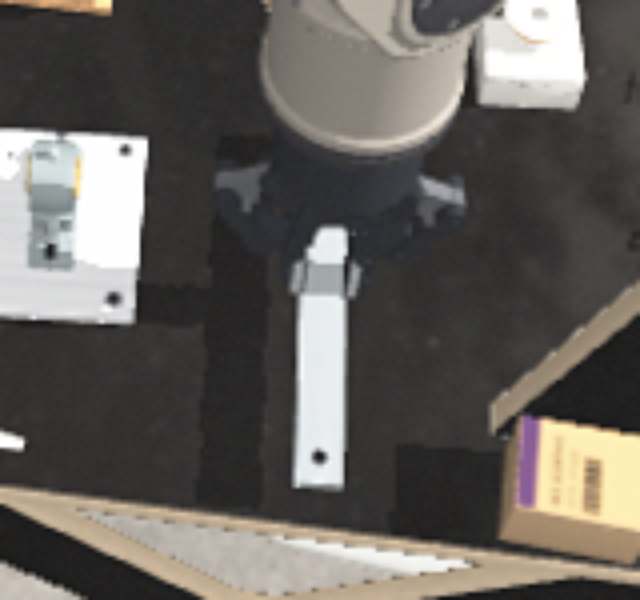

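Run:
```python
from h import *
p=rows(now(),[((.46,-.15,.11),-1.513,2),((.44,-.04,.11),-.4,9)])
print();rows(p,[((.4444,.038,.11),.071,4)])
```

```text
t 4.25 p [ 0.4659 -0.1689  0.0339] ya -1.5133 z [ 2.7e-03 -1.0e-04 -1.0e+00] F [ 0.4  0.6 -4.1] M [ 0.07 -0.03  0.06] w 0.0225 g 59.5
{"travel":[-0.23, -0.96, -3.81],"turn":[0.0, -0.001, -0.0]}
{"travel":[-0.23, -0.96, -3.8],"turn":[0.0, -0.002, -0.0]}
{"travel":[-0.15, -1.23, -0.0],"turn":[0.0, 0.0, -0.124]}
{"travel":[0.0, -1.24, -0.0],"turn":[0.0, 0.0, -0.123]}
{"travel":[0.16, -1.24, -0.0],"turn":[0.0, 0.0, -0.124]}
{"travel":[0.3, -1.2, -0.0],"turn":[-0.0, 0.0, -0.124]}
{"travel":[0.45, -1.16, -0.0],"turn":[-0.0, 0.0, -0.123]}
{"travel":[0.59, -1.09, -0.0],"turn":[-0.0, 0.0, -0.124]}
{"travel":[0.72, -1.01, -0.01],"turn":[-0.0, 0.0, -0.124]}
{"travel":[0.84, -0.91, 0.0],"turn":[-0.0, 0.0, -0.124]}
{"travel":[0.95, -0.81, 0.0],"turn":[-0.0, 0.0, -0.123]}

{"travel":[1.84, -0.66, 0.0],"turn":[-0.0, 0.0, -0.118]}
{"travel":[1.9, -0.43, 0.0],"turn":[-0.0, 0.0, -0.118]}
{"travel":[1.94, -0.21, 0.0],"turn":[-0.0, 0.0, -0.117]}
{"travel":[1.96, 0.02, 0.0],"turn":[-0.0, 0.0, -0.118]}
```

>>> move_arm(
  plan=[
    {"travel": [-0.2,-1.0,-3.8],"turn": [0,0,0],"claw": 1},
    {"travel": [-0.2,-1.0,-3.8],"turn": [0,0,0],"claw": 1},
    {"travel": [-0.1,-1.2,0],"turn": [0,0,-0.124],"claw": 1},
    {"travel": [0,-1.2,0],"turn": [0,0,-0.124],"claw": 1},
    {"travel": [0.2,-1.2,0],"turn": [0,0,-0.124],"claw": 1},
    {"travel": [0.3,-1.2,0],"turn": [0,0,-0.124],"claw": 1},
    {"travel": [0.4,-1.2,0],"turn": [0,0,-0.124],"claw": 1},
    {"travel": [0.6,-1.1,0],"turn": [0,0,-0.124],"claw": 1},
    {"travel": [0.7,-1.0,0],"turn": [0,0,-0.124],"claw": 1},
    {"travel": [0.8,-0.9,0],"turn": [0,0,-0.124],"claw": 1},
    {"travel": [0.9,-0.8,0],"turn": [0,0,-0.124],"claw": 1},
  ],
)

```text
time_s: 5.35
tcp_pos: [0.4393, -0.0405, 0.1083]
tool_rot: [0.831, 0.556, -0.0, -0.0]
wrist_force: [0.0, 0.5, -4.0]
gripper_width: 0.0222
grip_force: 60.3
```

>>> move_arm(
  plan=[
    {"travel": [1.8,-0.7,0],"turn": [0,0,-0.118],"claw": 1},
    {"travel": [1.9,-0.4,0],"turn": [0,0,-0.118],"claw": 1},
    {"travel": [1.9,-0.2,0],"turn": [0,0,-0.118],"claw": 1},
    {"travel": [1.9,0,0],"turn": [0,0,-0.118],"claw": 1},
    {"travel": [0,0,0],"turn": [0,0,0],"claw": 1},
    {"travel": [0,0,0],"turn": [0,0,0],"claw": 1},
    {"travel": [0,0,0],"turn": [0,0,0],"claw": 1},
  ],
)

```text
time_s: 6.05
tcp_pos: [0.4433, 0.035, 0.1082]
tool_rot: [0.681, 0.732, -0.0, -0.0]
wrist_force: [-0.1, 0.5, -2.6]
gripper_width: 0.0225
grip_force: 60.3
```

Run:
```python
from h import *
p=now()
rows(p,[((.4444,.038,.04),.071,4)])
```

```text
t 6.05 p [0.4433 0.035  0.1082] ya 0.0719 z [-3.e-04 -2.e-04 -1.e+00] F [-0.1  0.5 -2.6] M [-0.08  0.01 -0.01] w 0.0225 g 60.3
{"travel":[0.07, 0.03, 1.71],"turn":[-0.0, 0.0, 0.0]}
{"travel":[0.08, 0.04, 1.7],"turn":[-0.0, 0.0, 0.0]}
{"travel":[0.07, 0.03, 1.71],"turn":[-0.0, 0.0, 0.001]}
{"travel":[0.08, 0.03, 1.7],"turn":[-0.0, 0.0, -0.0]}
```

>>> move_arm(
  plan=[
    {"travel": [0.15,0,3.0],"turn": [0,0,0],"claw": 1},
    {"travel": [0.15,0,3.0],"turn": [0,0,0],"claw": 1},
    {"travel": [0,0,2.5],"turn": [0,0,0],"claw": 1},
    {"travel": [0,0,0.3],"turn": [0,0,0],"claw": 1},
    {"travel": [0,0,0],"turn": [0,0,0],"claw": 1},
    {"travel": [0,0,0],"turn": [0,0,0],"claw": 1},
  ],
)

```text
time_s: 6.65
tcp_pos: [0.4439, 0.0383, 0.0213]
tool_rot: [0.681, 0.732, 0.0, 0.0]
wrist_force: [0.0, -0.4, -2.8]
gripper_width: 0.0217
grip_force: 60.3
```

Run:
```python
from h import *
now()
im=bgr("scene"); cv2.imwrite("pics/s3.png",cv2.resize(im[200:320,150:310],None,fx=5,fy=5))
```

```text
t 6.65 p [0.4439 0.0383 0.0213] ya 0.0729 z [ 1.1e-03  2.0e-04 -1.0e+00] F [ 0.  -0.4 -2.8] M [ 0.03 -0.04 -0.01] w 0.0217 g 60.3
```

View pics/s3.png

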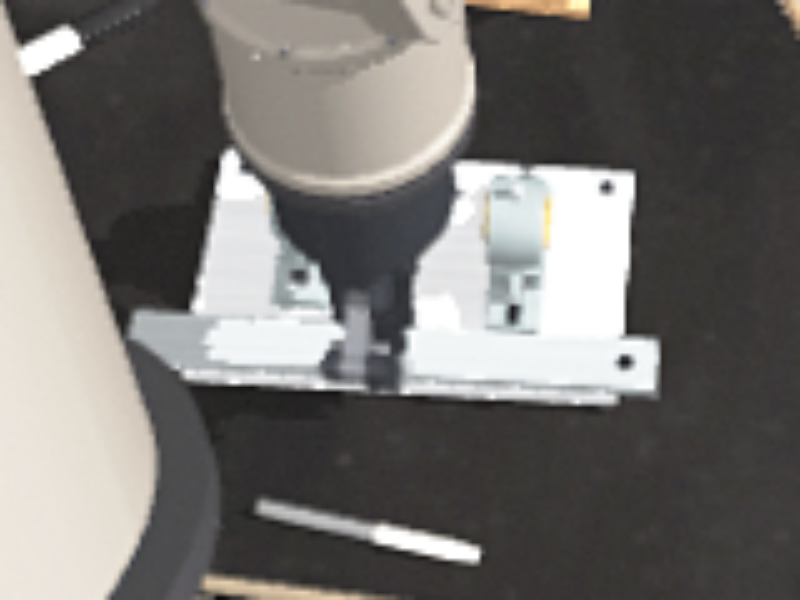

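The bar lies just in front of the feet and above the ledge; the loose foot ends at crop (515,330) and the bar's back edge is at about 335. I'll lower it gently.

>>> move_arm(
  plan=[
    {"travel": [0,0,0.2],"turn": [0,0,0],"claw": 1},
    {"travel": [0,0,0.2],"turn": [0,0,0],"claw": 1},
    {"travel": [0,0,0.2],"turn": [0,0,0],"claw": 1},
    {"travel": [0,0,0],"turn": [0,0,0],"claw": 1},
    {"travel": [0,0,0],"turn": [0,0,0],"claw": 1},
  ],
)

```text
time_s: 7.2
tcp_pos: [0.4433, 0.0385, 0.0143]
tool_rot: [0.681, 0.733, -0.0, -0.0]
wrist_force: [1.0, -0.2, -3.3]
gripper_width: 0.0225
grip_force: 60.3
```

>>> move_arm(
  plan=[
    {"travel": [0,0,0.1],"turn": [0,0,0],"claw": 1},
    {"travel": [0,0,0],"turn": [0,0,0],"claw": 1},
    {"travel": [0,0,0],"turn": [0,0,0],"claw": 1},
  ],
)

```text
time_s: 7.5
tcp_pos: [0.4434, 0.0385, 0.0138]
tool_rot: [0.681, 0.733, 0.0, -0.0]
wrist_force: [-5.2, -1.0, 19.5]
gripper_width: 0.0222
grip_force: 63.0
```

>>> move_arm(
  plan=[
    {"travel": [0,0,-0.07],"turn": [0,0,0],"claw": 1},
    {"travel": [0,0,0],"turn": [0,0,0],"claw": 2.5},
    {"travel": [0,0,0],"turn": [0,0,0],"claw": 4},
    {"travel": [0,0,0],"turn": [0,0,0],"claw": 4},
    {"travel": [0,0,-1.5],"turn": [0,0,0],"claw": 4},
    {"travel": [0,0,-2.5],"turn": [0,0,0],"claw": 2},
    {"travel": [0,0,0],"turn": [0,0,0],"claw": 0},
    {"travel": [0,0,0],"turn": [0,0,0],"claw": 0},
  ],
)

```text
time_s: 8.3
tcp_pos: [0.4436, 0.0389, 0.0542]
tool_rot: [0.68, 0.733, 0.001, 0.0]
wrist_force: [-0.2, 0.3, -0.1]
gripper_width: 0.0004
grip_force: 0.0
```

```bash
cat >> h.py <<'E'
O=np.array([.5102,.0406,0]); YAW=.071
def W(x,y,z): return O+R.from_euler('z',YAW).apply([x,y,z])
def inplate():
    o=status.get_obs(); return (R.from_euler('z',-YAW).apply(o['tcp_pos']-O)*1000).round(2), R.from_euler('z',-YAW).apply(o['wrist_force']).round(1)
E
python3 - <<'E'
from h import *
p=now(); print(inplate())
p=rows(p,[(W(-.106,.031,.054),.221,3)])
print();rows(p,[(W(-.106,.031,.0135),.221,2)])
E
```

```text
t 8.3 p [0.4436 0.0389 0.0542] ya 0.0744 z [ 1.1e-03  5.0e-04 -1.0e+00] F [-0.2  0.3 -0.1] M [ 0.05  0.01 -0.  ] w 0.0004 g 0.0
(array([-66.53,   2.98,  54.24]), array([-0.2,  0.3, -0.1]))
{"travel":[0.94, -1.31, 0.01],"turn":[0.0, -0.0, -0.049]}
{"travel":[1.0, -1.27, 0.0],"turn":[0.001, -0.0, -0.049]}
{"travel":[1.06, -1.21, 0.01],"turn":[0.0, -0.0, -0.049]}

{"travel":[0.0, -0.0, 2.03],"turn":[0.0, -0.0, 0.0]}
{"travel":[0.0, -0.0, 2.02],"turn":[0.0, -0.0, 0.0]}
```

Run:
```python
from h import *
p=now()
p=rows(p,[(W(-.0675,.010,.054),-.08,2)])
print();rows(p,[(W(-.0675,.010,.0115),-.08,2)])
```

```text
t 8.3 p [0.4436 0.0389 0.0542] ya 0.0744 z [ 1.1e-03  5.0e-04 -1.0e+00] F [-0.2  0.3 -0.1] M [ 0.05  0.01 -0.  ] w 0.0004 g 0.0
{"travel":[0.35, -0.05, 0.01],"turn":[0.001, -0.0, 0.077]}
{"travel":[0.35, -0.07, 0.01],"turn":[0.0, -0.0, 0.077]}

{"travel":[-0.0, -0.0, 2.13],"turn":[0.0, -0.0, 0.0]}
{"travel":[-0.0, -0.0, 2.12],"turn":[0.0, -0.0, 0.0]}
```

>>> move_arm(
  plan=[
    {"travel": [0.35,-0.05,0],"turn": [0,0,0.077],"claw": 3.6},
    {"travel": [0.35,-0.07,0],"turn": [0,0,0.077],"claw": 3.6},
    {"travel": [0,0,0],"turn": [0,0,0],"claw": 3.6},
    {"travel": [0,0,0],"turn": [0,0,0],"claw": 3.6},
    {"travel": [0,0,0],"turn": [0,0,0],"claw": 3.6},
    {"travel": [0,0,2],"turn": [0,0,0],"claw": 3.6},
    {"travel": [0,0,1.5],"turn": [0,0,0],"claw": 3.6},
    {"travel": [0,0,0],"turn": [0,0,0],"claw": 3.6},
    {"travel": [0,0,0],"turn": [0,0,0],"claw": 3.6},
  ],
)

```text
time_s: 9.2
tcp_pos: [0.4417, 0.0451, 0.0191]
tool_rot: [0.735, 0.678, -0.0, -0.0]
wrist_force: [1.0, 0.5, 0.5]
gripper_width: 0.036
grip_force: 0.0
```

Run:
```python
from h import *
p=now();print(inplate())
im=bgr("scene"); cv2.imwrite("pics/s4.png",cv2.resize(im[215:305,170:300],None,fx=6,fy=6))
```

```text
t 9.2 p [0.4417 0.0451 0.0191] ya -0.08 z [-7.e-04 -4.e-04 -1.e+00] F [1.  0.5 0.5] M [ 0.01 -0.07  0.03] w 0.036 g 0.0
(array([-67.98,   9.31,  19.1 ]), array([1. , 0.4, 0.5]))
```

View pics/s4.png

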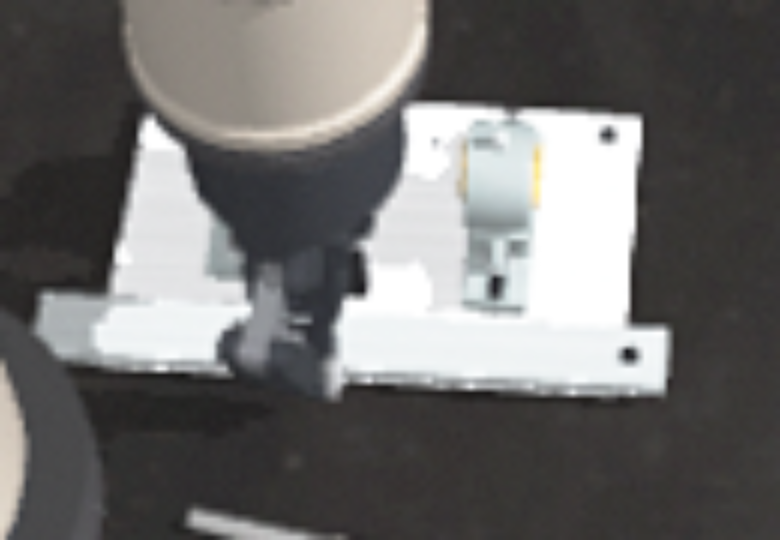

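>>> move_arm(
  plan=[
    {"travel": [0,0,0.7],"turn": [0,0,0],"claw": 3.6},
    {"travel": [0,0,0],"turn": [0,0,0],"claw": 3.6},
    {"travel": [0.02,0.15,0],"turn": [0,0,0],"claw": 3.6},
    {"travel": [0.02,0.15,0],"turn": [0,0,0],"claw": 3.6},
    {"travel": [0.02,0.15,0],"turn": [0,0,0],"claw": 3.6},
    {"travel": [0.02,0.15,0],"turn": [0,0,0],"claw": 3.6},
    {"travel": [0.02,0.15,0],"turn": [0,0,0],"claw": 3.6},
    {"travel": [0.02,0.15,0],"turn": [0,0,0],"claw": 3.6},
    {"travel": [0.02,0.1,0],"turn": [0,0,0],"claw": 3.6},
    {"travel": [0.02,0.1,0],"turn": [0,0,0],"claw": 3.6},
    {"travel": [0,0,0],"turn": [0,0,0],"claw": 3.6},
  ],
)

```text
time_s: 10.35
tcp_pos: [0.4531, 0.0462, 0.012]
tool_rot: [0.735, 0.678, -0.0, 0.0]
wrist_force: [-2.8, 0.6, 2.0]
gripper_width: 0.0359
grip_force: 1.5
```

Run:
```python
from h import *
p=now();print(inplate())
```

```text
t 10.35 p [0.4531 0.0462 0.012 ] ya -0.08 z [ 0.e+00 -1.e-04 -1.e+00] F [-2.8  0.6  2. ] M [-0.02  0.72  0.02] w 0.0359 g 1.5
(array([-56.6 ,   9.67,  12.01]), array([-2.7,  0.8,  2. ]))
```

Sliding; flush is expected near x ≈ −49. From here I'll take smaller steps.

>>> move_arm(
  plan=[
    {"travel": [0.01,0.1,0],"turn": [0,0,0],"claw": 3.6},
    {"travel": [0.01,0.1,0],"turn": [0,0,0],"claw": 3.6},
    {"travel": [0.01,0.1,0],"turn": [0,0,0],"claw": 3.6},
    {"travel": [0.01,0.05,0],"turn": [0,0,0],"claw": 3.6},
    {"travel": [0,0,0],"turn": [0,0,0],"claw": 3.6},
  ],
)

```text
time_s: 10.85
tcp_pos: [0.4561, 0.0464, 0.0119]
tool_rot: [0.735, 0.678, -0.0, -0.0]
wrist_force: [-5.2, 1.0, 3.8]
gripper_width: 0.0358
grip_force: 2.6
```

>>> move_arm(
  plan=[
    {"travel": [0.01,0.05,0],"turn": [0,0,0],"claw": 3.6},
    {"travel": [0.01,0.05,0],"turn": [0,0,0],"claw": 3.6},
    {"travel": [0,0,0],"turn": [0,0,0],"claw": 3.6},
  ],
)

```text
time_s: 11.15
tcp_pos: [0.4569, 0.0465, 0.0119]
tool_rot: [0.735, 0.678, -0.0, -0.0]
wrist_force: [-4.4, 1.7, 2.7]
gripper_width: 0.036
grip_force: 2.6
```

>>> move_arm(
  plan=[
    {"travel": [0.01,0.05,0],"turn": [0,0,0],"claw": 3.6},
    {"travel": [0.01,0.05,0],"turn": [0,0,0],"claw": 3.6},
    {"travel": [0.01,0.05,0],"turn": [0,0,0],"claw": 3.6},
    {"travel": [0,0,0],"turn": [0,0,0],"claw": 3.6},
  ],
)

```text
time_s: 11.55
tcp_pos: [0.4578, 0.0468, 0.0118]
tool_rot: [0.735, 0.678, -0.001, -0.001]
wrist_force: [-10.0, 0.5, 7.0]
gripper_width: 0.0362
grip_force: 4.6
```

>>> move_arm(
  plan=[
    {"travel": [0.01,0.05,0],"turn": [0,0,0],"claw": 3.6},
    {"travel": [0.01,0.05,0],"turn": [0,0,0],"claw": 3.6},
    {"travel": [0,0,0],"turn": [0,0,0],"claw": 3.6},
  ],
)

```text
time_s: 11.85
tcp_pos: [0.458, 0.0468, 0.0116]
tool_rot: [0.735, 0.678, -0.001, -0.001]
wrist_force: [-12.1, 1.7, 7.2]
gripper_width: 0.0358
grip_force: 6.3
```

>>> move_arm(
  plan=[
    {"travel": [0.01,0.05,0],"turn": [0,0,0],"claw": 3.6},
    {"travel": [0,0,0],"turn": [0,0,0],"claw": 3.6},
    {"travel": [0,0,0],"turn": [0,0,0],"claw": 3.6},
  ],
)

```text
time_s: 12.15
tcp_pos: [0.4581, 0.0468, 0.0115]
tool_rot: [0.735, 0.678, -0.002, -0.002]
wrist_force: [-14.9, 0.9, 9.6]
gripper_width: 0.0362
grip_force: 7.4
```

>>> move_arm(
  plan=[
    {"travel": [0.01,0.03,0],"turn": [0,0,0],"claw": 3.6},
    {"travel": [0,0,0],"turn": [0,0,0],"claw": 3.6},
    {"travel": [0,0,0],"turn": [0,0,0],"claw": 3.6},
  ],
)

```text
time_s: 12.45
tcp_pos: [0.4581, 0.0468, 0.0115]
tool_rot: [0.735, 0.678, -0.002, -0.002]
wrist_force: [-15.8, -0.5, 11.1]
gripper_width: 0.0361
grip_force: 8.0
```

Run:
```python
from h import *
p=now();print(inplate())
im=bgr("scene"); cv2.imwrite("pics/s5.png",cv2.resize(im[215:305,170:300],None,fx=6,fy=6))
```

```text
t 12.45 p [0.4581 0.0468 0.0115] ya -0.0798 z [-0.0052 -0.     -1.    ] F [-15.8  -0.5  11.1] M [0.17 3.72 0.12] w 0.0361 g 8.0
(array([-51.57,   9.88,  11.51]), array([-15.8,   0.7,  11.1]))
```

View pics/s5.png

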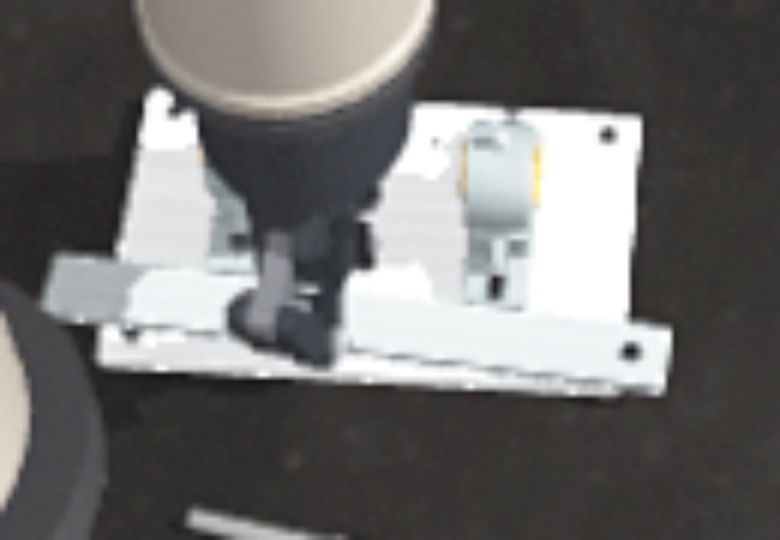

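The bar has pivoted. It touches the tight foot at (225,265), but its right side lags at the loose foot (500,310), so more push is needed nearer the middle. I'll lift slightly and shift the contact.

>>> move_arm(
  plan=[
    {"travel": [0,-0.15,0],"turn": [0,0,0],"claw": 3.6},
    {"travel": [0,-0.05,-0.1],"turn": [0,0,0],"claw": 3.6},
    {"travel": [0.01,0.1,0],"turn": [0,0,0],"claw": 3.6},
    {"travel": [0.01,0.1,0],"turn": [0,0,0],"claw": 3.6},
    {"travel": [0,0,0],"turn": [0,0,0],"claw": 3.6},
    {"travel": [0,0,0],"turn": [0,0,0],"claw": 3.6},
  ],
)

```text
time_s: 13.1
tcp_pos: [0.4582, 0.0468, 0.0122]
tool_rot: [0.735, 0.678, -0.002, -0.001]
wrist_force: [-12.9, -0.5, -0.4]
gripper_width: 0.0361
grip_force: 6.4
```

>>> move_arm(
  plan=[
    {"travel": [0.01,0.05,0],"turn": [0,0,0],"claw": 3.6},
    {"travel": [0,0,0],"turn": [0,0,0],"claw": 3.6},
    {"travel": [0,0,0],"turn": [0,0,0],"claw": 3.6},
  ],
)

```text
time_s: 13.4
tcp_pos: [0.4583, 0.0468, 0.0121]
tool_rot: [0.735, 0.678, -0.002, -0.002]
wrist_force: [-14.2, -0.0, 0.1]
gripper_width: 0.0357
grip_force: 7.2
```

>>> move_arm(
  plan=[
    {"travel": [0.01,0.05,0],"turn": [0,0,0],"claw": 3.6},
    {"travel": [0.01,0.05,0],"turn": [0,0,0],"claw": 3.6},
    {"travel": [0,0,0],"turn": [0,0,0],"claw": 3.6},
    {"travel": [0,0,0],"turn": [0,0,0],"claw": 3.6},
  ],
)

```text
time_s: 13.8
tcp_pos: [0.4588, 0.0466, 0.012]
tool_rot: [0.735, 0.678, -0.003, -0.002]
wrist_force: [-16.0, -3.1, -0.1]
gripper_width: 0.0363
grip_force: 8.0
```

>>> move_arm(
  plan=[
    {"travel": [0.01,0.05,0],"turn": [0,0,0],"claw": 3.6},
    {"travel": [0.01,0.05,0],"turn": [0,0,0],"claw": 3.6},
    {"travel": [0,0,0],"turn": [0,0,0],"claw": 3.6},
    {"travel": [0,0,0],"turn": [0,0,0],"claw": 3.6},
  ],
)

```text
time_s: 14.2
tcp_pos: [0.4594, 0.0465, 0.0119]
tool_rot: [0.735, 0.678, -0.003, -0.002]
wrist_force: [-17.5, -3.3, 0.8]
gripper_width: 0.036
grip_force: 8.9
```

>>> move_arm(
  plan=[
    {"travel": [0.01,0.05,0],"turn": [0,0,0],"claw": 3.6},
    {"travel": [0.01,0.05,0],"turn": [0,0,0],"claw": 3.6},
    {"travel": [0,0,0],"turn": [0,0,0],"claw": 3.6},
    {"travel": [0,0,0],"turn": [0,0,0],"claw": 3.6},
  ],
)

```text
time_s: 14.6
tcp_pos: [0.4597, 0.0464, 0.0117]
tool_rot: [0.735, 0.678, -0.004, -0.002]
wrist_force: [-20.6, -4.9, 2.3]
gripper_width: 0.0359
grip_force: 10.5
```

>>> move_arm(
  plan=[
    {"travel": [0.01,0.05,0],"turn": [0,0,0],"claw": 3.6},
    {"travel": [0.01,0.05,0],"turn": [0,0,0],"claw": 3.6},
    {"travel": [0,0,0],"turn": [0,0,0],"claw": 3.6},
    {"travel": [0,0,0],"turn": [0,0,0],"claw": 3.6},
  ],
)

```text
time_s: 15.0
tcp_pos: [0.4598, 0.0464, 0.0116]
tool_rot: [0.735, 0.678, -0.004, -0.003]
wrist_force: [-24.9, -4.8, 6.8]
gripper_width: 0.0361
grip_force: 12.7
```

```bash
cat > bar.py <<'E'
from h import *
np.set_printoptions(precision=4,suppress=True)
now();print(inplate())
for n,roi in(("top",(205,255,310,290)),("scene",(165,245,300,300))):
    im=bgr(n); cv2.imwrite(f"pics/bar_{n}.png",im)
    # back edge of bar right of the gripper and loose block: gradient rows by column inside plate
    g=cv2.cvtColor(im,cv2.COLOR_BGR2GRAY).astype(int)
    hole=proj(n,W(-.0525,-.108,.018))[0]; print(n,'hole pred if flush',hole)
    x,y=hole.round().astype(int); c=g[y-8:y+9,x-8:x+9]; i=np.unravel_index(c.argmin(),c.shape); 
    w=np.clip(150-c,0,None).astype(float); yy,xx=np.mgrid[-8:9,-8:9]; near=(abs(yy+8-i[0])<3)&(abs(xx+8-i[1])<3); w=w*near
    print('dark at',i, x+(w*xx).sum()/w.sum(), y+(w*yy).sum()/w.sum())
E
python3 bar.py
```

```text
t 15.0 p [0.4598 0.0464 0.0116] ya -0.0802 z [-0.0103 -0.0014 -0.9999] F [-24.9  -4.8   6.8] M [-1.1   5.63  0.33] w 0.0361 g 12.7
(array([-49.88,   9.36,  11.6 ]), array([-25.2,  -3. ,   6.8]))
top hole pred if flush [292.6643 260.3643]
dark at (np.int64(0), np.int64(15)) 299.5078828828829 252.9954954954955
scene hole pred if flush [277.2337 268.5482]
dark at (np.int64(10), np.int64(5)) 274.726213592233 271.3009708737864
```

```bash
cat > edge.py <<'E'
from h import *
import sys
np.set_printoptions(precision=2,suppress=True)
def edges(im,n):
    g=cv2.cvtColor(im,cv2.COLOR_BGR2GRAY).astype(float)
    for side,ys in(("L",(.104,.107,.110,.113,.116)),("R",(-.104,-.107,-.110,-.113,-.116))):
        out=[]
        for y in ys:
            xs=np.arange(-.08,-.02,.0005); P=np.array([W(x,y,.018) for x in xs]); q=proj(n,P).astype(np.float32)
            v=cv2.remap(g.astype(np.float32),q[:,:1].copy(),q[:,1:].copy(),cv2.INTER_CUBIC).ravel()
            # back edge: last x where bright -> dark going up in x
            hi=np.where(v>95)[0]; out.append((xs[hi[-1]]*1000,xs[hi[0]]*1000,v.max()) if len(hi) else (np.nan,)*3)
        print(n,side,'back/front/max',np.array(out).T)
for n in("top","scene"): edges(cv2.imread(f"pics/{sys.argv[1]}_{n}.png"),n)
E
python3 edge.py bar
```

```text
top L back/front/max [[-20.5  -20.5  -20.5  -20.5  -20.5 ]
 [-80.   -80.   -80.   -80.   -80.  ]
 [160.14 158.04 157.09 155.01 153.59]]
top R back/front/max [[-20.5  -44.   -44.   -44.5  -45.  ]
 [-77.5  -77.   -77.5  -77.5  -77.  ]
 [230.84 231.83 235.47 236.07 217.67]]
scene L back/front/max [[-38.5  -38.5  -37.5  -37.5  -37.5 ]
 [-67.   -67.   -67.   -67.   -66.  ]
 [191.96 193.29 184.11 187.18 195.93]]
scene R back/front/max [[-46.5  -46.5  -47.   -47.5  -47.5 ]
 [-77.   -78.   -77.5  -78.   -77.  ]
 [261.72 254.11 256.07 262.53 278.88]]
```

>>> move_arm(
  plan=[
    {"travel": [-0.08,-0.5,0],"turn": [0,0,0],"claw": 3.6},
    {"travel": [-0.03,-0.2,-0.1],"turn": [0,0,0],"claw": 3.6},
    {"travel": [-0.7,0.1,0],"turn": [0,0,0],"claw": 3.6},
    {"travel": [-0.7,0.1,0],"turn": [0,0,0],"claw": 3.6},
    {"travel": [0,0,0],"turn": [0,0,0],"claw": 3.6},
    {"travel": [0,0,0],"turn": [0,0,0],"claw": 3.6},
  ],
)

```text
time_s: 15.7
tcp_pos: [0.4593, 0.0323, 0.014]
tool_rot: [0.735, 0.678, -0.0, 0.0]
wrist_force: [-2.8, -2.4, 0.6]
gripper_width: 0.0362
grip_force: 1.6
```

```bash
python3 bar.py |head -2; python3 edge.py bar
```

```text
t 15.7 p [0.4593 0.0323 0.014 ] ya -0.0811 z [ 0.     -0.0004 -1.    ] F [-2.8 -2.4  0.6] M [-0.49  0.67  0.05] w 0.0362 g 1.6
(array([-51.35,  -4.71,  14.02]), array([-3. , -2.2,  0.6]))
top L back/front/max [[-20.5  -20.5  -20.5  -20.5  -20.5 ]
 [-80.   -80.   -80.   -80.   -80.  ]
 [145.03 141.71 139.16 136.84 140.97]]
top R back/front/max [[-20.5  -44.   -44.   -44.   -44.5 ]
 [-77.5  -77.5  -78.   -77.5  -77.  ]
 [232.23 233.94 236.32 237.85 219.75]]
scene L back/front/max [[-39.   -39.   -38.5  -37.5  -38.  ]
 [-68.   -67.5  -65.5  -63.   -61.  ]
 [195.48 192.9  190.45 186.8  184.19]]
scene R back/front/max [[-46.5  -46.5  -46.5  -47.   -47.5 ]
 [-77.   -78.   -77.   -77.5  -77.5 ]
 [262.82 255.59 257.1  263.65 278.78]]
```

>>> move_arm(
  plan=[
    {"travel": [0.01,0.1,0.07],"turn": [0,0,0],"claw": 3.6},
    {"travel": [0.01,0.05,0],"turn": [0,0,0],"claw": 3.6},
    {"travel": [0,0,0],"turn": [0,0,0],"claw": 3.6},
    {"travel": [0,0,0],"turn": [0,0,0],"claw": 3.6},
  ],
)

```text
time_s: 16.2
tcp_pos: [0.4596, 0.033, 0.0131]
tool_rot: [0.735, 0.678, -0.001, -0.001]
wrist_force: [-8.8, -2.5, 5.1]
gripper_width: 0.0361
grip_force: 4.3
```

>>> move_arm(
  plan=[
    {"travel": [0.01,0.05,0],"turn": [0,0,0],"claw": 3.6},
    {"travel": [0,0,0],"turn": [0,0,0],"claw": 3.6},
    {"travel": [0,0,0],"turn": [0,0,0],"claw": 3.6},
  ],
)

```text
time_s: 16.5
tcp_pos: [0.4597, 0.033, 0.013]
tool_rot: [0.735, 0.678, -0.001, -0.001]
wrist_force: [-10.3, -2.4, 6.1]
gripper_width: 0.0358
grip_force: 5.3
```

>>> move_arm(
  plan=[
    {"travel": [0.01,0.05,0],"turn": [0,0,0],"claw": 3.6},
    {"travel": [0,0,0],"turn": [0,0,0],"claw": 3.6},
    {"travel": [0,0,0],"turn": [0,0,0],"claw": 3.6},
  ],
)

```text
time_s: 16.8
tcp_pos: [0.4597, 0.033, 0.013]
tool_rot: [0.735, 0.678, -0.001, -0.001]
wrist_force: [-12.2, -2.8, 9.4]
gripper_width: 0.0362
grip_force: 6.3
```

>>> move_arm(
  plan=[
    {"travel": [0,0,-0.1],"turn": [0,0,0],"claw": 3.6},
    {"travel": [0.01,0.03,0],"turn": [0,0,0],"claw": 3.6},
    {"travel": [0,0,0],"turn": [0,0,0],"claw": 3.6},
    {"travel": [0,0,0],"turn": [0,0,0],"claw": 3.6},
  ],
)

```text
time_s: 17.2
tcp_pos: [0.46, 0.033, 0.0137]
tool_rot: [0.735, 0.678, -0.002, -0.001]
wrist_force: [-11.2, -3.5, -0.7]
gripper_width: 0.0363
grip_force: 5.4
```

>>> move_arm(
  plan=[
    {"travel": [0.01,0.05,0],"turn": [0,0,0],"claw": 3.6},
    {"travel": [0,0,0],"turn": [0,0,0],"claw": 3.6},
    {"travel": [0,0,0],"turn": [0,0,0],"claw": 3.6},
  ],
)

```text
time_s: 17.5
tcp_pos: [0.4603, 0.0329, 0.0136]
tool_rot: [0.735, 0.678, -0.002, -0.001]
wrist_force: [-10.6, -4.2, -1.0]
gripper_width: 0.0356
grip_force: 5.7
```

```bash
python3 bar.py |head -2; python3 edge.py bar|grep -A1 -E "top R|scene"
python3 - <<'E'
from h import *
im=cv2.imread("pics/bar_scene.png"); cv2.imwrite("pics/s6.png",cv2.resize(im[225:295,165:295],None,fx=6,fy=6,interpolation=cv2.INTER_CUBIC))
E
```

```text
t 17.5 p [0.4603 0.0329 0.0136] ya -0.0799 z [-0.0042 -0.0007 -1.    ] F [-10.6  -4.2  -1. ] M [-0.86  2.47  0.18] w 0.0356 g 5.7
(array([-50.37,  -4.15,  13.62]), array([-10.9,  -3.5,  -1. ]))
top R back/front/max [[-20.5  -42.   -42.   -42.5  -43.  ]
 [-76.   -75.   -75.5  -76.   -75.  ]
--
scene L back/front/max [[-39.   -39.   -39.   -38.5  -38.  ]
 [-69.   -67.5  -64.5  -62.   -60.  ]
--
scene R back/front/max [[-45.5  -45.   -45.   -45.5  -45.  ]
 [-76.   -75.   -75.5  -75.5  -75.  ]
```

>>> move_arm(
  plan=[
    {"travel": [0.01,0.05,-0.02],"turn": [0,0,0],"claw": 3.6},
    {"travel": [0.01,0.05,0],"turn": [0,0,0],"claw": 3.6},
    {"travel": [0,0,0],"turn": [0,0,0],"claw": 3.6},
    {"travel": [0,0,0],"turn": [0,0,0],"claw": 3.6},
  ],
)

```text
time_s: 18.0
tcp_pos: [0.4611, 0.0327, 0.0138]
tool_rot: [0.735, 0.678, -0.002, -0.001]
wrist_force: [-12.0, -6.3, -0.9]
gripper_width: 0.0364
grip_force: 6.0
```

>>> move_arm(
  plan=[
    {"travel": [0.01,0.05,-0.02],"turn": [0,0,0],"claw": 3.6},
    {"travel": [0,0,0],"turn": [0,0,0],"claw": 3.6},
    {"travel": [0,0,0],"turn": [0,0,0],"claw": 3.6},
  ],
)

```text
time_s: 18.3
tcp_pos: [0.4615, 0.0326, 0.0139]
tool_rot: [0.735, 0.678, -0.002, -0.001]
wrist_force: [-11.8, -6.8, -0.6]
gripper_width: 0.0361
grip_force: 6.2
```

```bash
python3 bar.py |head -2; python3 edge.py bar|grep -A1 -E "top R|scene"
```

```text
t 18.3 p [0.4615 0.0326 0.0139] ya -0.0802 z [-0.0047 -0.0011 -1.    ] F [-11.8  -6.8  -0.6] M [-1.52  2.61  0.25] w 0.0361 g 6.2
(array([-49.15,  -4.5 ,  13.94]), array([-12.2,  -5.9,  -0.6]))
top R back/front/max [[-20.5  -38.   -38.5  -38.5  -39.  ]
 [-75.   -72.5  -72.5  -72.   -71.5 ]
--
scene L back/front/max [[-39.5  -39.   -39.5  -40.   -40.  ]
 [-69.   -67.   -64.   -62.   -59.5 ]
--
scene R back/front/max [[-42.   -41.5  -42.   -42.   -42.  ]
 [-72.   -72.5  -72.5  -72.   -72.5 ]
```

>>> move_arm(
  plan=[
    {"travel": [0,0.05,-0.02],"turn": [0,0,0],"claw": 3.6},
    {"travel": [0,0,0],"turn": [0,0,0],"claw": 3.6},
    {"travel": [0,0,0],"turn": [0,0,0],"claw": 3.6},
  ],
)

```text
time_s: 18.7
tcp_pos: [0.4619, 0.0326, 0.0141]
tool_rot: [0.735, 0.678, -0.002, -0.001]
wrist_force: [-12.2, -6.9, -0.6]
gripper_width: 0.0362
grip_force: 6.4
```

>>> move_arm(
  plan=[
    {"travel": [0,0.03,0],"turn": [0,0,0],"claw": 3.6},
    {"travel": [0,0,0],"turn": [0,0,0],"claw": 3.6},
    {"travel": [0,0,0],"turn": [0,0,0],"claw": 3.6},
  ],
)

```text
time_s: 19.0
tcp_pos: [0.4621, 0.0325, 0.0141]
tool_rot: [0.735, 0.678, -0.002, -0.001]
wrist_force: [-11.9, -8.4, -0.7]
gripper_width: 0.0359
grip_force: 6.6
```

```bash
python3 bar.py |head -2; python3 edge.py bar|grep -A1 -E "top R|scene"
```

```text
t 19.0 p [0.4621 0.0325 0.0141] ya -0.0802 z [-0.0051 -0.0013 -1.    ] F [-11.9  -8.4  -0.7] M [-1.64  2.77  0.32] w 0.0359 g 6.6
(array([-48.59,  -4.7 ,  14.06]), array([-12.4,  -7.5,  -0.7]))
top R back/front/max [[-20.5  -37.5  -36.5  -36.5  -36.5 ]
 [-75.5  -70.   -70.   -70.   -70.  ]
--
scene L back/front/max [[-39.5  -40.   -40.   -39.5  -39.5 ]
 [-68.5  -67.   -64.   -61.5  -59.5 ]
--
scene R back/front/max [[-40.   -39.5  -39.5  -40.   -40.  ]
 [-70.5  -70.5  -70.   -70.   -70.  ]
```

>>> move_arm(
  plan=[
    {"travel": [-0.04,0.03,0],"turn": [0,0,0],"claw": 3.6},
    {"travel": [0,0,0],"turn": [0,0,0],"claw": 3.6},
    {"travel": [0,0,0],"turn": [0,0,0],"claw": 3.6},
  ],
)

```text
time_s: 19.4
tcp_pos: [0.4623, 0.0323, 0.014]
tool_rot: [0.735, 0.678, -0.002, -0.001]
wrist_force: [-12.4, -6.3, -0.7]
gripper_width: 0.0361
grip_force: 6.6
```

```bash
python3 bar.py |head -2; python3 edge.py bar|grep -A1 -E "top R|scene"
```

```text
t 19.4 p [0.4623 0.0323 0.014 ] ya -0.0801 z [-0.0051 -0.001  -1.    ] F [-12.4  -6.3  -0.7] M [-1.34  2.83  0.22] w 0.0361 g 6.6
(array([-48.35,  -4.91,  14.05]), array([-12.8,  -5.4,  -0.7]))
top R back/front/max [[-20.5  -35.5  -35.5  -36.   -36.5 ]
 [-75.5  -70.   -70.   -70.   -69.5 ]
--
scene L back/front/max [[-40.   -40.   -40.   -40.5  -40.  ]
 [-69.   -67.   -64.   -61.5  -59.5 ]
--
scene R back/front/max [[-39.5  -39.5  -40.   -39.5  -39.5 ]
 [-70.   -70.   -70.   -69.5  -70.  ]
```

>>> move_arm(
  plan=[
    {"travel": [-0.04,-0.3,0],"turn": [0,0,0],"claw": 3.6},
    {"travel": [-0.02,-0.1,0],"turn": [0,0,0],"claw": 3.6},
    {"travel": [0.7,-0.1,0],"turn": [0,0,0],"claw": 3.6},
    {"travel": [0.7,-0.1,0],"turn": [0,0,0],"claw": 3.6},
    {"travel": [0.02,0.15,0],"turn": [0,0,0],"claw": 3.6},
    {"travel": [0.02,0.15,0],"turn": [0,0,0],"claw": 3.6},
    {"travel": [0,0,0],"turn": [0,0,0],"claw": 3.6},
    {"travel": [0,0,0],"turn": [0,0,0],"claw": 3.6},
  ],
)

```text
time_s: 20.3
tcp_pos: [0.4613, 0.048, 0.0146]
tool_rot: [0.734, 0.679, -0.001, -0.002]
wrist_force: [-11.5, 4.4, 6.8]
gripper_width: 0.0362
grip_force: 6.3
```

>>> move_arm(
  plan=[
    {"travel": [0.01,0.1,-0.02],"turn": [0,0,0],"claw": 3.6},
    {"travel": [0,0,0],"turn": [0,0,0],"claw": 3.6},
    {"travel": [0,0,0],"turn": [0,0,0],"claw": 3.6},
  ],
)

```text
time_s: 20.6
tcp_pos: [0.4615, 0.0481, 0.0146]
tool_rot: [0.734, 0.679, -0.002, -0.002]
wrist_force: [-15.6, 6.5, 7.8]
gripper_width: 0.0361
grip_force: 7.9
```

>>> move_arm(
  plan=[
    {"travel": [0.01,0.05,-0.02],"turn": [0,0,0],"claw": 3.6},
    {"travel": [0,0,0],"turn": [0,0,0],"claw": 3.6},
    {"travel": [0,0,0],"turn": [0,0,0],"claw": 3.6},
  ],
)

```text
time_s: 20.9
tcp_pos: [0.4616, 0.0481, 0.0146]
tool_rot: [0.734, 0.679, -0.002, -0.002]
wrist_force: [-16.4, 4.5, 6.1]
gripper_width: 0.0362
grip_force: 8.5
```

```bash
python3 bar.py |head -2; python3 edge.py bar|grep -A1 -E "top R|scene"
```

```text
t 20.9 p [0.4616 0.0481 0.0146] ya -0.0786 z [-0.0062  0.0006 -1.    ] F [-16.4   4.5   6.1] M [1.1  3.73 0.09] w 0.0362 g 8.5
(array([-47.98,  10.93,  14.64]), array([-16.1,   5.6,   6.1]))
top R back/front/max [[-20.5  -36.   -35.5  -36.   -36.  ]
 [-75.5  -69.5  -70.   -70.   -69.5 ]
--
scene L back/front/max [[-40.5  -40.   -40.   -40.5  -40.  ]
 [-69.5  -69.5  -69.5  -69.5  -68.  ]
--
scene R back/front/max [[-39.5  -39.5  -40.   -39.5  -39.5 ]
 [-70.   -69.5  -70.   -70.5  -69.5 ]
```

>>> move_arm(
  plan=[
    {"travel": [-0.05,-0.3,0],"turn": [0,0,0],"claw": 3.6},
    {"travel": [-0.02,-0.15,0],"turn": [0,0,0],"claw": 3.6},
    {"travel": [0,0,-1],"turn": [0,0,0],"claw": 3.6},
    {"travel": [0,0,-3],"turn": [0,0,0],"claw": 3.6},
    {"travel": [0,0,-4],"turn": [0,0,0],"claw": 4},
    {"travel": [0,0,-4],"turn": [0,0,0],"claw": 5},
    {"travel": [0,0,0],"turn": [0,0,0],"claw": 5},
  ],
)

```text
time_s: 21.7
tcp_pos: [0.4632, 0.0471, 0.1403]
tool_rot: [0.735, 0.678, 0.004, 0.001]
wrist_force: [-0.1, 0.4, -0.2]
gripper_width: 0.0498
grip_force: 0.0
```

```bash
python3 bar.py |head -2; python3 edge.py bar|grep -A1 -E "top R|scene"
python3 - <<'E'
from h import *
p=rows(now(),[((.681,.153,.12),-.006,7)])
E
```

```text
t 21.7 p [0.4632 0.0471 0.1403] ya -0.0808 z [ 0.0072  0.0031 -1.    ] F [-0.1  0.4 -0.2] M [ 0.03 -0.02  0.03] w 0.0498 g 0.0
(array([-46.46,   9.86, 140.27]), array([-0.1,  0.4, -0.2]))
top R back/front/max [[-20.5  -35.5  -35.5  -35.5  -36.  ]
 [-76.   -70.   -70.   -70.5  -70.  ]
--
scene L back/front/max [[-40.   -39.5  -39.   -39.5  -39.  ]
 [-69.   -69.5  -69.5  -69.5  -69.5 ]
--
scene R back/front/max [[-39.5  -39.5  -40.   -39.5  -39.5 ]
 [-70.   -69.5  -70.   -70.5  -69.5 ]
t 21.8 p [0.4612 0.0473 0.1368] ya -0.0796 z [ 0.003   0.0017 -1.    ] F [ 0.3  0.3 -0.7] M [0.01 0.04 0.01] w 0.0501 g 0.0
{"travel":[1.75, 3.01, 0.25],"turn":[0.0, -0.0, -0.011]}
{"travel":[1.73, 3.03, 0.25],"turn":[0.001, -0.001, -0.01]}
{"travel":[1.69, 3.04, 0.25],"turn":[0.0, 0.0, -0.011]}
{"travel":[1.65, 3.07, 0.25],"turn":[0.001, -0.0, -0.01]}
{"travel":[1.63, 3.08, 0.24],"turn":[0.0, -0.0, -0.011]}
{"travel":[1.59, 3.1, 0.24],"turn":[0.001, -0.001, -0.01]}
{"travel":[1.57, 3.11, 0.24],"turn":[-0.0, 0.0, -0.011]}
```

>>> move_arm(
  plan=[
    {"travel": [1.8,3.0,0.2],"turn": [0,0,-0.01],"claw": 5},
    {"travel": [1.7,3.0,0.2],"turn": [0,0,-0.01],"claw": 5},
    {"travel": [1.7,3.1,0.2],"turn": [0,0,-0.01],"claw": 5},
    {"travel": [1.6,3.1,0.2],"turn": [0,0,-0.01],"claw": 5},
    {"travel": [1.6,3.1,0.2],"turn": [0,0,-0.01],"claw": 5},
    {"travel": [1.6,3.1,0.2],"turn": [0,0,-0.01],"claw": 5},
    {"travel": [1.6,3.1,0.2],"turn": [0,0,-0.012],"claw": 5},
    {"travel": [0,0,0],"turn": [0,0,0],"claw": 5},
    {"travel": [0,0,0],"turn": [0,0,0],"claw": 5},
    {"travel": [0,0,0],"turn": [0,0,0],"claw": 5},
  ],
)

```text
time_s: 22.8
tcp_pos: [0.68, 0.1511, 0.1205]
tool_rot: [0.71, 0.704, -0.001, -0.0]
wrist_force: [0.2, 0.1, 0.4]
gripper_width: 0.0501
grip_force: 0.0
```

Run:
```python
from h import *
p=rows(now(),[((.6814,.153,.04),-.006,3),((.6814,.153,.015),-.006,1)])
```

```text
t 22.8 p [0.68   0.1511 0.1205] ya -0.0089 z [-1.5e-03 -8.0e-04 -1.0e+00] F [0.2 0.1 0.4] M [-0.03 -0.05 -0.01] w 0.0501 g 0.0
{"travel":[0.07, 0.05, 2.68],"turn":[-0.001, 0.0, -0.001]}
{"travel":[0.06, 0.05, 2.68],"turn":[-0.0, 0.001, -0.001]}
{"travel":[0.07, 0.05, 2.69],"turn":[-0.001, -0.0, -0.001]}
{"travel":[-0.0, -0.0, 2.5],"turn":[0.0, -0.0, 0.0]}
```

>>> move_arm(
  plan=[
    {"travel": [0.07,0.05,2.7],"turn": [0,0,0],"claw": 5},
    {"travel": [0.07,0.05,2.7],"turn": [0,0,0],"claw": 5},
    {"travel": [0.07,0.05,2.7],"turn": [0,0,0],"claw": 5},
    {"travel": [0,0,2.4],"turn": [0,0,0],"claw": 5},
    {"travel": [0,0,0],"turn": [0,0,0],"claw": 5},
    {"travel": [0,0,0],"turn": [0,0,0],"claw": 4},
    {"travel": [0,0,0],"turn": [0,0,0],"claw": 3},
    {"travel": [0,0,0],"turn": [0,0,0],"claw": 2},
    {"travel": [0,0,0],"turn": [0,0,0],"claw": 1},
    {"travel": [0,0,0],"turn": [0,0,0],"claw": 0.5},
    {"travel": [0,0,0],"turn": [0,0,0],"claw": 0.5},
    {"travel": [0,0,0],"turn": [0,0,0],"claw": 0.5},
  ],
)

```text
time_s: 24.0
tcp_pos: [0.6809, 0.1542, 0.0174]
tool_rot: [0.71, 0.704, -0.001, -0.001]
wrist_force: [-14.9, -0.4, 15.5]
gripper_width: 0.0103
grip_force: 58.6
```

Run:
```python
from h import *
p=now()
```

```text
t 24.0 p [0.6809 0.1542 0.0174] ya -0.0079 z [-2.6e-03  7.0e-04 -1.0e+00] F [-14.9  -0.4  15.5] M [-0.14  3.04  0.01] w 0.0103 g 58.6
```

>>> move_arm(
  plan=[
    {"travel": [0,-0.1,-0.3],"turn": [0,0,0],"claw": 0.5},
    {"travel": [0,0,-0.7],"turn": [0,0,0],"claw": 0.5},
    {"travel": [0,0,-2],"turn": [0,0,0],"claw": 0.5},
    {"travel": [0,0,-3],"turn": [0,0,0],"claw": 0.5},
    {"travel": [0,0,-3],"turn": [0,0,0],"claw": 0.5},
    {"travel": [0,0,0],"turn": [0,0,0],"claw": 0.5},
    {"travel": [0,0,0],"turn": [0,0,0],"claw": 0.5},
  ],
)

```text
time_s: 24.7
tcp_pos: [0.6818, 0.1542, 0.1074]
tool_rot: [0.71, 0.704, 0.001, 0.0]
wrist_force: [1.1, -0.8, -1.9]
gripper_width: 0.01
grip_force: 58.5
```

Run:
```python
from h import *
p=now()
p=rows(p,[((.66,.29,.11),.02,5),(W(0,.283,.11),.071,5)])
```

```text
t 24.7 p [0.6818 0.1542 0.1074] ya -0.0079 z [ 1.8e-03  8.0e-04 -1.0e+00] F [ 1.1 -0.8 -1.9] M [ 0.03  0.01 -0.03] w 0.01 g 58.5
{"travel":[2.71, -0.46, -0.05],"turn":[0.0, -0.0, -0.006]}
{"travel":[2.72, -0.44, -0.05],"turn":[0.001, -0.0, -0.005]}
{"travel":[2.71, -0.43, -0.05],"turn":[0.0, -0.0, -0.006]}
{"travel":[2.72, -0.41, -0.05],"turn":[0.0, -0.001, -0.005]}
{"travel":[2.73, -0.39, -0.05],"turn":[0.001, 0.0, -0.006]}
{"travel":[0.73, -3.38, 0.0],"turn":[-0.0, 0.0, -0.01]}
{"travel":[0.75, -3.38, 0.0],"turn":[-0.0, 0.0, -0.01]}
{"travel":[0.8, -3.37, 0.0],"turn":[-0.0, 0.0, -0.011]}
{"travel":[0.83, -3.36, 0.0],"turn":[-0.0, 0.0, -0.01]}
{"travel":[0.86, -3.35, 0.0],"turn":[-0.0, 0.0, -0.01]}
```

>>> move_arm(
  plan=[
    {"travel": [2.7,-0.5,0],"turn": [0,0,-0.006],"claw": 0.5},
    {"travel": [2.7,-0.4,0],"turn": [0,0,-0.006],"claw": 0.5},
    {"travel": [2.7,-0.4,0],"turn": [0,0,-0.006],"claw": 0.5},
    {"travel": [2.7,-0.4,0],"turn": [0,0,-0.006],"claw": 0.5},
    {"travel": [2.7,-0.4,0],"turn": [0,0,-0.006],"claw": 0.5},
    {"travel": [0.7,-3.4,0],"turn": [0,0,-0.01],"claw": 0.5},
    {"travel": [0.8,-3.4,0],"turn": [0,0,-0.01],"claw": 0.5},
    {"travel": [0.8,-3.4,0],"turn": [0,0,-0.01],"claw": 0.5},
    {"travel": [0.8,-3.4,0],"turn": [0,0,-0.01],"claw": 0.5},
    {"travel": [0.9,-3.3,0],"turn": [0,0,-0.01],"claw": 0.5},
    {"travel": [0,0,0],"turn": [0,0,0],"claw": 0.5},
    {"travel": [0,0,0],"turn": [0,0,0],"claw": 0.5},
  ],
)

```text
time_s: 25.9
tcp_pos: [0.4884, 0.3221, 0.1059]
tool_rot: [0.681, 0.733, -0.0, -0.0]
wrist_force: [0.9, 0.8, -0.4]
gripper_width: 0.0098
grip_force: 58.8
```

Run:
```python
from h import *
p=now();print(inplate())
p=rows(p,[(W(0,.283,.0314),.071,4)])
```

```text
t 25.9 p [0.4884 0.3221 0.1059] ya 0.0733 z [-7.e-04 -4.e-04 -1.e+00] F [ 0.9  0.8 -0.4] M [0.05 0.02 0.05] w 0.0098 g 58.8
(array([ -1.77, 282.32, 105.9 ]), array([ 0.9,  0.8, -0.4]))
{"travel":[0.02, 0.05, 1.86],"turn":[-0.0, 0.0, 0.001]}
{"travel":[0.01, 0.04, 1.86],"turn":[-0.0, 0.0, 0.0]}
{"travel":[0.02, 0.05, 1.87],"turn":[-0.001, 0.0, 0.001]}
{"travel":[0.02, 0.04, 1.86],"turn":[0.0, 0.0, 0.0]}
```

>>> move_arm(
  plan=[
    {"travel": [0.05,0.1,2.5],"turn": [0,0,0.002],"claw": 0.5},
    {"travel": [0,0.08,2.5],"turn": [0,0,0],"claw": 0.5},
    {"travel": [0,0,2.0],"turn": [0,0,0],"claw": 0.5},
    {"travel": [0,0,0.4],"turn": [0,0,0],"claw": 0.5},
    {"travel": [0,0,0],"turn": [0,0,0],"claw": 0.5},
    {"travel": [0,0,0],"turn": [0,0,0],"claw": 0.5},
    {"travel": [0,0,0],"turn": [0,0,0],"claw": 0.5},
  ],
)

```text
time_s: 26.6
tcp_pos: [0.4917, 0.3227, 0.0333]
tool_rot: [0.682, 0.731, 0.001, 0.0]
wrist_force: [-0.4, 0.5, -1.5]
gripper_width: 0.01
grip_force: 58.8
```

Run:
```python
from h import *
np.set_printoptions(precision=2,suppress=True)
p=now();print(inplate())
c=[]
for n,r in(("top",None),("scene",None)):
    im=bgr(n); cv2.imwrite(f"pics/rod_{n}.png",im); g=cv2.cvtColor(im,cv2.COLOR_BGR2GRAY).astype(np.float32)
    # rod cross profiles at several y, assume z=.048
    for y in(.09,.105,.12,.135,.15,.165,.18,.195,.21,.225):
        xs=np.arange(-.03,.03,.0005); q=proj(n,np.array([W(x,y,.048) for x in xs])).astype(np.float32)
        v=cv2.remap(g,q[:,:1].copy(),q[:,1:].copy(),cv2.INTER_CUBIC).ravel(); hi=np.where(v>100)[0]
        print(n,y,(xs[hi[0]]*1000,xs[hi[-1]]*1000,(xs[hi]@v[hi]/v[hi].sum()*1000).round(2)) if len(hi) else '-',v.max().round())
a=cv2.imread("pics/rod_scene.png")[200:290,130:270]; b=cv2.imread("pics/rod_top.png")[205:285,160:300]
cv2.imwrite("pics/r1.png",np.vstack([cv2.resize(a,(560,360),interpolation=cv2.INTER_CUBIC)[:300],cv2.resize(b,(560,320),interpolation=cv2.INTER_CUBIC)[:300]]))
```

```text
t 26.6 p [0.49 0.32 0.03] ya 0.0697 z [ 0.  0. -1.] F [-0.4  0.5 -1.5] M [0.12 0.04 0.07] w 0.01 g 58.8
(array([  1.51, 282.67,  33.28]), array([-0.3,  0.6, -1.5]))
top 0.09 (np.float64(-30.0), np.float64(29.500000000000053), np.float64(0.27)) 249.0
top 0.105 (np.float64(-7.499999999999979), np.float64(9.500000000000036), np.float64(1.05)) 221.0
top 0.12 (np.float64(-6.499999999999978), np.float64(10.000000000000037), np.float64(1.69)) 222.0
top 0.135 (np.float64(-6.499999999999978), np.float64(10.000000000000037), np.float64(1.65)) 222.0
top 0.15 (np.float64(-6.999999999999979), np.float64(9.500000000000036), np.float64(1.26)) 219.0
top 0.165 (np.float64(-6.499999999999978), np.float64(10.000000000000037), np.float64(1.75)) 220.0
top 0.18 (np.float64(-5.999999999999978), np.float64(10.000000000000037), np.float64(1.93)) 222.0
top 0.195 (np.float64(-6.999999999999979), np.float64(9.500000000000036), np.float64(1.35)) 222.0
top 0.21 (np.float64(-6.499999999999978), np.float64(10.000000000000037), np.float64(1.8)) 218.0
top 0.225 (np.float64(-5.999999999999978), np.float64(10.000000000
[... 324 characters left out ...]
ene 0.135 (np.float64(-4.999999999999977), np.float64(9.500000000000036), np.float64(2.33)) 254.0
scene 0.15 (np.float64(-4.999999999999977), np.float64(10.000000000000037), np.float64(2.59)) 244.0
scene 0.165 (np.float64(-4.499999999999976), np.float64(10.000000000000037), np.float64(2.81)) 254.0
scene 0.18 (np.float64(-4.499999999999976), np.float64(10.500000000000037), np.float64(3.01)) 248.0
scene 0.195 (np.float64(-4.499999999999976), np.float64(10.500000000000037), np.float64(3.05)) 254.0
scene 0.21 (np.float64(-4.499999999999976), np.float64(10.500000000000037), np.float64(3.08)) 253.0
scene 0.225 (np.float64(-3.999999999999976), np.float64(29.500000000000053), np.float64(3.97)) 253.0
```

View pics/r1.png

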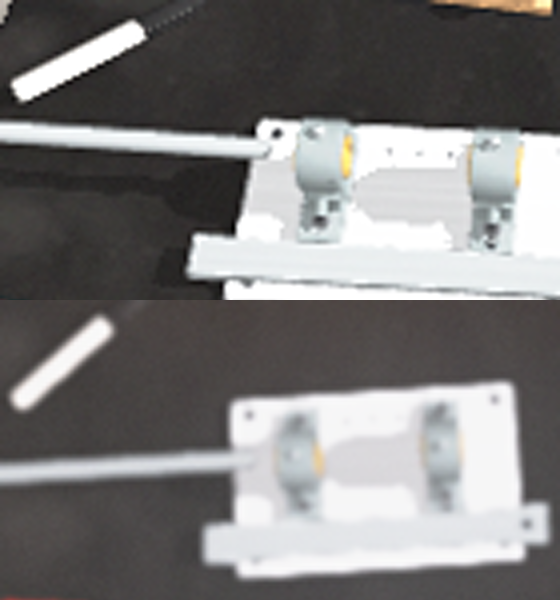

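The picture shows the rod's right end just left of the tight block (scene crop ≈ (270,148)), parallel to the bores, with the straightedge flush on both feet. By vision and by TCP the rod is 1.5 mm too far back and 1.9 mm too high.

>>> move_arm(
  plan=[
    {"travel": [0,-0.15,0.19],"turn": [0,0,-0.001],"claw": 0.5},
    {"travel": [0,0,0],"turn": [0,0,0],"claw": 0.5},
    {"travel": [0,0,0],"turn": [0,0,0],"claw": 0.5},
    {"travel": [0,0,0],"turn": [0,0,0],"claw": 0.5},
  ],
)

```text
time_s: 27.1
tcp_pos: [0.4895, 0.3223, 0.0304]
tool_rot: [0.682, 0.732, -0.0, 0.0]
wrist_force: [0.0, 0.4, -1.8]
gripper_width: 0.0102
grip_force: 58.8
```

Run:
```python
from h import *
p=now();print(inplate())
```

```text
t 27.1 p [0.4895 0.3223 0.0304] ya 0.071 z [ 0. -0. -1.] F [ 0.   0.4 -1.8] M [ 0.06  0.03 -0.05] w 0.0102 g 58.8
(array([ -0.67, 282.47,  30.45]), array([ 0. ,  0.4, -1.8]))
```

>>> move_arm(
  plan=[
    {"travel": [0,0.06,-0.08],"turn": [0,0,0],"claw": 0.5},
    {"travel": [-0.5,0,0],"turn": [0,0,0],"claw": 0.5},
    {"travel": [-0.5,0,0],"turn": [0,0,0],"claw": 0.5},
    {"travel": [-0.3,0,0],"turn": [0,0,0],"claw": 0.5},
    {"travel": [-0.3,0,0],"turn": [0,0,0],"claw": 0.5},
    {"travel": [-0.3,0,0],"turn": [0,0,0],"claw": 0.5},
    {"travel": [-0.3,0,0],"turn": [0,0,0],"claw": 0.5},
    {"travel": [0,0,0],"turn": [0,0,0],"claw": 0.5},
    {"travel": [0,0,0],"turn": [0,0,0],"claw": 0.5},
  ],
)

```text
time_s: 28.0
tcp_pos: [0.4916, 0.3004, 0.0312]
tool_rot: [0.682, 0.732, -0.0, -0.0]
wrist_force: [0.3, -1.0, -1.8]
gripper_width: 0.0098
grip_force: 58.8
```

Run:
```python
from h import *
p=now();print(inplate())
```

```text
t 28.0 p [0.4916 0.3004 0.0312] ya 0.0708 z [-1.e-04 -0.e+00 -1.e+00] F [ 0.3 -1.  -1.8] M [-0.02  0.11 -0.04] w 0.0098 g 58.8
(array([-1.0000e-01,  2.6042e+02,  3.1200e+01]), array([ 0.3, -1. , -1.8]))
```

>>> move_arm(
  plan=[
    {"travel": [-0.3,0,0],"turn": [0,0,0],"claw": 0.5},
    {"travel": [-0.3,0,0],"turn": [0,0,0],"claw": 0.5},
    {"travel": [-0.4,0,0],"turn": [0,0,0],"claw": 0.5},
    {"travel": [-0.4,0,0],"turn": [0,0,0],"claw": 0.5},
    {"travel": [-0.4,0,0],"turn": [0,0,0],"claw": 0.5},
    {"travel": [-0.4,0,0],"turn": [0,0,0],"claw": 0.5},
    {"travel": [0,0,0],"turn": [0,0,0],"claw": 0.5},
    {"travel": [0,0,0],"turn": [0,0,0],"claw": 0.5},
  ],
)

```text
time_s: 28.8
tcp_pos: [0.4932, 0.2783, 0.0312]
tool_rot: [0.682, 0.732, -0.0, -0.0]
wrist_force: [-0.2, -0.3, -1.4]
gripper_width: 0.0099
grip_force: 58.8
```

Run:
```python
from h import *
p=now();print(inplate())
```

```text
t 28.8 p [0.4932 0.2783 0.0312] ya 0.0707 z [-1.e-04 -1.e-04 -1.e+00] F [-0.2 -0.3 -1.4] M [-0.01  0.   -0.05] w 0.0099 g 58.8
(array([-7.0000e-02,  2.3834e+02,  3.1200e+01]), array([-0.2, -0.3, -1.4]))
```

>>> move_arm(
  plan=[
    {"travel": [-0.8,0,0],"turn": [0,0,0],"claw": 0.5},
    {"travel": [-0.8,0,0],"turn": [0,0,0],"claw": 0.5},
    {"travel": [-0.8,0,0],"turn": [0,0,0],"claw": 0.5},
    {"travel": [-0.8,0,0],"turn": [0,0,0],"claw": 0.5},
    {"travel": [-0.8,0,0],"turn": [0,0,0],"claw": 0.5},
    {"travel": [-0.8,0,0],"turn": [0,0,0],"claw": 0.5},
    {"travel": [-0.8,0,0],"turn": [0,0,0],"claw": 0.5},
    {"travel": [-0.6,0,0],"turn": [0,0,0],"claw": 0.5},
    {"travel": [0,0,0],"turn": [0,0,0],"claw": 0.5},
    {"travel": [0,0,0],"turn": [0,0,0],"claw": 0.5},
  ],
)

```text
time_s: 29.8
tcp_pos: [0.4976, 0.2167, 0.0312]
tool_rot: [0.682, 0.732, -0.0, -0.0]
wrist_force: [-0.9, -0.1, -2.0]
gripper_width: 0.0098
grip_force: 58.8
```

Run:
```python
from h import *
p=now();print(inplate())
```

```text
t 29.8 p [0.4976 0.2167 0.0312] ya 0.0708 z [-1.e-04  1.e-04 -1.e+00] F [-0.9 -0.1 -2. ] M [ 0.01  0.02 -0.09] w 0.0098 g 58.8
(array([-9.000e-02,  1.765e+02,  3.121e+01]), array([-0.9, -0. , -2. ]))
```

End is at about y = −25. Entering the loose bore slowly.

>>> move_arm(
  plan=[
    {"travel": [-0.3,0,0],"turn": [0,0,0],"claw": 0.5},
    {"travel": [-0.3,0,0],"turn": [0,0,0],"claw": 0.5},
    {"travel": [-0.3,0,0],"turn": [0,0,0],"claw": 0.5},
    {"travel": [-0.3,0,0],"turn": [0,0,0],"claw": 0.5},
    {"travel": [-0.3,0,0],"turn": [0,0,0],"claw": 0.5},
    {"travel": [0,0,0],"turn": [0,0,0],"claw": 0.5},
    {"travel": [0,0,0],"turn": [0,0,0],"claw": 0.5},
  ],
)

```text
time_s: 30.5
tcp_pos: [0.4987, 0.2016, 0.0312]
tool_rot: [0.682, 0.732, 0.0, 0.0]
wrist_force: [-0.0, 0.4, -1.2]
gripper_width: 0.0098
grip_force: 58.8
```

Run:
```python
from h import *
p=now();print(inplate())
```

```text
t 30.5 p [0.4987 0.2016 0.0312] ya 0.0707 z [ 0. -0. -1.] F [-0.   0.4 -1.2] M [-0.01  0.02  0.01] w 0.0098 g 58.8
(array([-1.0000e-02,  1.6138e+02,  3.1240e+01]), array([-0. ,  0.4, -1.2]))
```

>>> move_arm(
  plan=[
    {"travel": [-0.4,0,0],"turn": [0,0,0],"claw": 0.5},
    {"travel": [-0.5,0,0],"turn": [0,0,0],"claw": 0.5},
    {"travel": [-0.6,0,0],"turn": [0,0,0],"claw": 0.5},
    {"travel": [-0.6,0,0],"turn": [0,0,0],"claw": 0.5},
    {"travel": [-0.6,0,0],"turn": [0,0,0],"claw": 0.5},
    {"travel": [-0.6,0,0],"turn": [0,0,0],"claw": 0.5},
    {"travel": [0,0,0],"turn": [0,0,0],"claw": 0.5},
  ],
)

```text
time_s: 31.2
tcp_pos: [0.5011, 0.1676, 0.0313]
tool_rot: [0.682, 0.731, -0.0, 0.0]
wrist_force: [-0.3, 0.1, -1.4]
gripper_width: 0.0099
grip_force: 58.8
```

>>> move_arm(
  plan=[
    {"travel": [-0.6,0,0],"turn": [0,0,0],"claw": 0.5},
    {"travel": [-0.6,0,0],"turn": [0,0,0],"claw": 0.5},
    {"travel": [-0.6,0,0],"turn": [0,0,0],"claw": 0.5},
    {"travel": [-0.6,0,0],"turn": [0,0,0],"claw": 0.5},
    {"travel": [-0.4,0,0],"turn": [0,0,0],"claw": 0.5},
    {"travel": [0,0,0],"turn": [0,0,0],"claw": 0.5},
    {"travel": [0,0,0],"turn": [0,0,0],"claw": 0.5},
    {"travel": [0,0,0],"turn": [0,0,0],"claw": 0.5},
  ],
)

```text
time_s: 32.0
tcp_pos: [0.5029, 0.1411, 0.0312]
tool_rot: [0.681, 0.732, -0.0, -0.0]
wrist_force: [-0.4, -0.5, -2.1]
gripper_width: 0.01
grip_force: 58.8
```

```bash
python3 bar.py|head -2; python3 edge.py bar|grep -A1 scene
python3 - <<'E'
from h import *
# does the rod show to the right of the loose block? bright/grey ridge along bore axis at z=.048
for n in("scene","top"):
    g=cv2.cvtColor(cv2.imread(f"pics/bar_{n}.png"),cv2.COLOR_BGR2GRAY); h=cv2.cvtColor(cv2.imread(f"pics/rod_{n}.png"),cv2.COLOR_BGR2GRAY)
    for y in(-.11,-.10,-.09,-.08,-.07,0,.02):
        q=np.array([proj(n,W(x,y,.048))[0] for x in np.arange(-.012,.013,.004)]).round().astype(int); print(n,y,'now',g[q[:,1],q[:,0]],'before',h[q[:,1],q[:,0]])
E
```

```text
t 32.0 p [0.5029 0.1411 0.0312] ya 0.0713 z [-0.0001  0.0001 -1.    ] F [-0.4 -0.5 -2.1] M [ 0.04  0.08 -0.03] w 0.01 g 58.8
(array([ -0.11, 100.73,  31.2 ]), array([-0.4, -0.5, -2.1]))
scene L back/front/max [[-40.   -39.5  -39.   -39.5  -39.5 ]
 [-69.   -69.5  -69.5  -69.5  -69.5 ]
--
scene R back/front/max [[-40.   -39.5  -40.   -39.5  -39.5 ]
 [-70.   -69.5  -70.   -70.5  -69.5 ]
scene -0.11 now [52 57 53 54 53 52 52] before [52 55 52 53 52 53 53]
scene -0.1 now [255 245 235 248 235 232 249] before [255 255 255 255 255 227 246]
scene -0.09 now [255 254 226 243 230 226  45] before [254 254 254 254 255 242  43]
scene -0.08 now [255 217 215 243 230 250 255] before [254 254 254 254 254 254 255]
scene -0.07 now [255 228 205 243 236 255 255] before [254 254 254 254 255 254 254]
scene 0 now [224 180 208 242 234 249 255] before [221 215 255 255 255 255 255]
scene 0.02 now [222 242 222 241 235 255 255] before [217 252 255 254 255 255 255]
top -0.11 now [76 77 76 76 75 77 78] before [78 78 77 77 77 79 78]
top -0.1 now [184 178 169 179 161 148 224] before [185 180 166 158 149 149 225]
top -0.09 now [246 244 223 222 233 244 246] before [246 246 246 246 246 246 246]
top -0.08 now [246 243 231 222 225 245 246] before [246 246 246 246 246 246 246]
top -0.07 now [246 242 227 222 225 245 246] before [246 246 246 246 246 246 246]
top 0 now [215 212 216 221 209 212 222] before [216 217 218 218 217 217 224]
top 0.02 now [216 206 208 222 213 226 241] before [215 217 217 217 217 227 241]
```

The rod shows between the blocks and about 35 mm beyond the loose one. The forces are near zero and the straightedge is still flush.

```bash
python3 -c "
from rig import job_done; print(job_done())"
```

```text
the job is handed in; nothing more can be done
None
```

I handed the job in at about 32 s of the 64 s allowed: the straightedge lies flush against both feet on the ledge, the loose block is in line with the tight one as far as the camera can measure, and the rod runs freely through both bushings, standing out on both sides and still gripped.

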